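# Mix the beads and show them under the inner lid

### The arm

A 7-joint arm with a two-finger parallel gripper is mounted at the origin on the work surface. World frame = base frame: x ahead of the robot, y to its left, z up, the work surface at z = 0. Lengths are in m, angles in rad, forces in N, time in s.
With the tool pointing down it reaches from about 0.35 to 0.9 m from the base axis. Payload 7.2 kg.
Tool frame: the origin (TCP) lies midway between the tips of the shut fingers; the grasp point (between the pads) lies 19 mm behind it (arm.grip_point_offset is the distance from the TCP to the grasp point, in m); z points along the fingers, y is the direction in which the jaws open and shut (so a half turn about z gives the same grasp; the last joint's range is limited). The gripper opens to 85 mm and grips with 20 to 120 N. Pads are 22 mm wide; open, the fingers measure 114 mm over their backs; the gripper's body (76 mm by 85 mm) begins 54 mm behind the grasp point. The pads swing forward as they close: fully open they stand 13 mm farther back than shut.
Start: joints at [-1.304, 0.411, -0.013, 1.596, 0.006, 1.134, -0.082], TCP at [0.205, 0.59, 0.231] pointing down, gripper open.
Joint ranges: [-2.95, 2.95], [-0.29, 1.99], [-1.47, 1.44], [0.14, 2.54], [-1.03, 4.17], [0.13, 1.85], [-2.86, 2.86]. Speed limits (rad/s): [2.39, 2.39, 3.01, 3.01, 3.14, 3.14, 3.14].

### API

Orientations are given as [roll, pitch, yaw] about the fixed x, y, z axes, in that order (R = Rz(yaw) Ry(pitch) Rx(roll)).
In Python, from station import state, imaging, arm gives the robot as it stands.
- The arm moves only by the shell command python3 -m pendant 'ROWS' [FORCE]. ROWS is JSON, a list of rows, each an object with "slide": the shift along the tool's x, y, z in m, a list of three; "angular": the turn, a rotation vector about the tool's x, y, z in rad, a list of three; "fingers": the finger opening in m, from 0 to 0.0854. In form: [{"slide": [x, y, z], "angular": [rx, ry, rz], "fingers": fingers}, ...]. A call has 1 to 8 rows; each row is the pose to reach, as a shift and turn from the pose measured when the call began, along the tool's axes at that moment; what a row does not reach only later rows make up. A row lasts 1/12 s, in which the tool goes at most 41.7 mm and 7.16 degrees, less where a joint would pass 70% of its speed; a pose out of reach is approached as far as the arm can. A call with a gripper value outside its range is refused whole. The fingers move at their own pace and stop on an object; FORCE is the grip in N (left out, the last holds). Time passes only in rows, so rows that repeat a pose let the fingers close. It gives the time, the measured TCP pose, the force and the opening at its end, in the units of the state.
- state(): the state, without advancing time (a new reading comes with each control period).
- imaging.read_camera(name): name is "scene" or "top" or "wrist"; returns (picture, depth): 420x560x3 uint8, red, green, blue; 420x560 float32, m along the optical axis (not along the pixel's ray), 0 where there is no reading.
- imaging.camera_params(name): a dict with "fx", "fy", "cx", "cy" (pixels), "distortion" ([k1, k2, p1, p2, k3] as OpenCV has them; the pictures are not rectified), "world_to_cam" (4x4, takes a point from world to camera coordinates); the wrist camera has in their place "T_tool_cam" (4x4, takes a point from camera to tool coordinates, whose origin is the TCP and whose axes are the flange's). Camera axes: x right, y down, z forward; pixel columns grow to the right and rows downward; lengths in m; the calibration is good to about 2 mm. A picture is of the moment at which its call begins: read the wrist's pose just before it. camera_params takes no time and is no camera call.
- arm.close_job(): hands the job in, once; it reports no verdict.
The state is a dict: "clock": time; "qpos": joint angles; "joint_vel": joint speeds; "joint_torque": joint torques, N m; "eef_pos": TCP position; "ee_rot": TCP orientation; "contact_force": force on the tool from outside, world axes, zero at the start; "torque": the same for the moment, N m; "opening": finger opening in m.
Only numpy, scipy, OpenCV 4.12 (cv2) and the standard library are available. Lean on these libraries where they do the work, as an engineer would, in place of code of your own. Each camera call takes 0.05 s, during which the arm holds its last target.

### The job

Stir the wooden beads round in the kraft tub with the stirrer until most of them have clearly changed places, then put the stirrer back in its cup. Pick up the nested pair of lids together and lower it gently onto the tub, then lift the outer lid alone straight up until it is well clear of the inner lid's peg, leaving the inner lid seated on the tub so that the beads show through it. Finish while still holding the outer lid in the air, still and roughly level, and leave everything else on the stall where it is.

Things in the scene. Friction and masses are not known exactly. Their poses are not given: they have to be found in the camera images.
- tub: open round kraft-card tub fixed to the table, 106 mm outside, 100 mm inside, 60 mm high, floor 5 mm thick, six beads in it. Origin: centre of its underside, on the table; z up. Tub, cup and pair of lids stand left, middle and right in an order that changes.
- cup: round white ceramic cup, fixed to the table, 70 mm outside and 62 mm inside diameter, 60 mm high, floor 5 mm thick; the stirrer stands in it. Origin: centre of its underside; z up.
- stirrer: loose wooden stirrer, 175 mm long, 60 g, upright near the cup's middle: round foot 24 mm wide, 12 mm high; stick 12 mm; round grip 18 mm wide from 125 to 175 mm above the origin. Origin: centre of the foot's underside, on the cup's floor at the start; z up the stick. It may lean on the cup's rim when put back.
- stirrer_grip (a point): middle of the stirrer's grip, on its axis, 150 mm above the foot's underside.
- inner_lid: clear plastic lid, about 120 g: plug 8 mm high, tapering from 91 to 80 mm wide at its foot (enters the tub's mouth loosely); over it a disc 111 mm wide, 6 mm thick (rests on the rim); central upright wooden peg 16 mm wide, top 75 mm above the origin. Lifting the peg carries both lids. Origin: centre of the plug's underside; z up; on the table at the start, 52 mm above the table when seated on the tub.
- outer_lid: kraft-card lid, 124 mm wide, 3 mm plate plus a 4.5 mm rim hanging below, about 120 g, resting loose on the inner lid's disc. Hollow wooden knob: 40 mm outside, 22 mm bore, from 3 to 33 mm above the origin; the inner peg stands 28 mm out of it. Lifting the knob takes this lid alone. Origin: centre of the plate's underside, 14 mm above the inner lid's origin when nested; z up.
- bead0: one of six loose wooden beads in the tub, upright cylinder 20 mm diameter, 16 mm high, 12 g. Origin: centre of its underside. At the start the six lie in a ring about 31 mm from the tub's centre, the centre clear.
- bead1: one of six loose wooden beads in the tub, upright cylinder 20 mm diameter, 16 mm high, 12 g. Origin: centre of its underside. At the start the six lie in a ring about 31 mm from the tub's centre, the centre clear.
- bead2: one of six loose wooden beads in the tub, upright cylinder 20 mm diameter, 16 mm high, 12 g. Origin: centre of its underside. At the start the six lie in a ring about 31 mm from the tub's centre, the centre clear.
- bead3: one of six loose wooden beads in the tub, upright cylinder 20 mm diameter, 16 mm high, 12 g. Origin: centre of its underside. At the start the six lie in a ring about 31 mm from the tub's centre, the centre clear.
- bead4: one of six loose wooden beads in the tub, upright cylinder 20 mm diameter, 16 mm high, 12 g. Origin: centre of its underside. At the start the six lie in a ring about 31 mm from the tub's centre, the centre clear.
- bead5: one of six loose wooden beads in the tub, upright cylinder 20 mm diameter, 16 mm high, 12 g. Origin: centre of its underside. At the start the six lie in a ring about 31 mm from the tub's centre, the centre clear.
- giftbox_a: bystander: small kraft gift box, 70 x 50 x 28 mm; leave it. Origin: centre of its underside.
- giftbox_b: bystander: kraft gift box with a window, 80 x 80 x 35 mm; leave it. Origin: centre of its underside.
- giftbox_c: bystander: small kraft gift box, 70 x 50 x 28 mm; leave it. Origin: centre of its underside.
- bangle: bystander: dark wooden bangle lying flat, 68 mm diameter, 14 mm high; leave it. Origin: centre of its underside.
- tape: bystander: roll of clear tape lying flat, 80 mm diameter, 18 mm high; leave it. Origin: centre of its underside.
Mind the look-alikes: they are no part of the job. Of the things like the cup, leave any that is green or turquoise; of the rest the smaller one is meant.

How it is judged:
On the way, in this order (a step that is already met when the one before it is completed fails the run):
1. the held stirrer's foot is down in the tub and at least four of the six beads are each more than 10 mm (half a bead) from where they began (horizontal distance between stirrer and tub below 0.045 m and height (world z) of stirrer below 0.03 m and contact force between the fingers and stirrer above 0.5 N and (distance of each of bead0, bead1, bead2, bead3 from where it was at the start of the episode above 0.01 m or distance of each of bead0, bead1, bead2, bead4 from where it was at the start of the episode above 0.01 m or distance of each of bead0, bead1, bead2, bead5 from where it was at the start of the episode above 0.01 m or distance of each of bead0, bead1, bead3, bead4 from where it was at the start of the episode above 0.01 m or distance of each of bead0, bead1, bead3, bead5 from where it was at the start of the episode above 0.01 m or distance of each of bead0, bead1, bead4, bead5 from where it was at the start of the episode above 0.01 m or distance of each of bead0, bead2, bead3, bead4 from where it was at the start of the episode above 0.01 m or distance of each of bead0, bead2, bead3, bead5 from where it was at the start of the episode above 0.01 m or distance of each of bead0, bead2, bead4, bead5 from where it was at the start of the episode above 0.01 m or distance of each of bead0, bead3, bead4, bead5 from where it was at the start of the episode above 0.01 m or distance of each of bead1, bead2, bead3, bead4 from where it was at the start of the episode above 0.01 m or distance of each of bead1, bead2, bead3, bead5 from where it was at the start of the episode above 0.01 m or distance of each of bead1, bead2, bead4, bead5 from where it was at the start of the episode above 0.01 m or distance of each of bead1, bead3, bead4, bead5 from where it was at the start of the episode above 0.01 m or distance of each of bead2, bead3, bead4, bead5 from where it was at the start of the episode above 0.01 m)), for 0.1 s.
2. the stirrer stands in its cup again, let go (horizontal distance between stirrer and cup below 0.03 m and z of stirrer in the frame of cup below 0.02 m and contact force between the fingers and stirrer below 0.1 N), for 0.2 s.
3. the nested pair of lids sits on the tub, inner lid home on the rim and outer lid on it (horizontal distance between inner_lid and tub below 0.008 m and height (world z) of inner_lid between 0.047 and 0.055 m and angle between inner_lid's own z axis and vertical below 0.05 rad and z of outer_lid in the frame of inner_lid below 0.018 m and horizontal distance between outer_lid and inner_lid below 0.008 m), for 0.3 s.
At the end, for the whole second after the job is handed in: Outer lid held still in the fingers, within 17 degrees of level, underside over 85 mm above the inner lid's underside, touching nothing else; inner lid untouched and seated on the tub (8 mm sideways, 3 mm height, 3 degrees); all beads in the tub; stirrer foot down in its cup (horizontal distance between inner_lid and tub below 0.008 m and height (world z) of inner_lid between 0.047 and 0.055 m and angle between inner_lid's own z axis and vertical below 0.05 rad and horizontal distance between stirrer and cup below 0.03 m and z of stirrer in the frame of cup below 0.02 m and horizontal distance between each of bead0, bead1, bead2, bead3, bead4, bead5 and tub below 0.05 m and height (world z) of each of bead0, bead1, bead2, bead3, bead4, bead5 below 0.05 m and z of outer_lid in the frame of inner_lid above 0.085 m and contact force between the fingers and outer_lid above 1 N and contact force between each of outer_lid, the fingers and inner_lid below 0.05 N and contact force between outer_lid and tub below 0.05 N and angle between outer_lid's own z axis and vertical below 0.3 rad and linear speed of outer_lid below 0.03 m/s and linear speed of inner_lid below 0.02 m/s); the arm keeps its last pose, push and grip.
It fails at once if the two lids come apart while the inner lid is not seated on the tub (z of outer_lid in the frame of inner_lid above 0.024 m and not (horizontal distance between inner_lid and tub below 0.01 m and height (world z) of inner_lid below 0.058 m)).
It fails at once if the lids are dropped onto the tub (faster than 0.5 m/s just above it) (horizontal distance between inner_lid and tub below 0.06 m and height (world z) of inner_lid below 0.08 m and linear speed of inner_lid above 0.5 m/s).
It fails at once if a bystander is moved more than 30 mm (distance of any of giftbox_a, giftbox_b, giftbox_c, bangle, tape from where it was at the start of the episode above 0.03 m).
It also fails if it takes over 72 s, if anything falls off the work surface, if the arm or the gripper's body presses on something with over 40 N, if the wrist force passes 120 N, or if a joint passes its speed limit or range.

## Working session

There is one attempt and no reset: what is moved stays moved. The work goes in short steps, Python scripts to look and compute and a shell command to move; the robot and the scene stay as the last step left them, time stands still between calls to the robot, and variables do not carry over. Pictures are saved under pics/ and viewed, and the job is handed in when it is done.

```bash
ls; mkdir -p pics
python3 - <<'E'
from station import state, imaging, arm
import cv2, numpy as np
s=state(); print({k:np.round(v,3).tolist() for k,v in s.items()})
print(arm.grip_point_offset)
for n in ["scene","top"]:
    p,d=imaging.read_camera(n); cv2.imwrite(f"pics/{n}0.png",p[:,:,::-1]); np.save(f"pics/{n}0_d.npy",d)
    print(imaging.camera_params(n))
print(imaging.camera_params("wrist"))
E
```

```text
pics
{'clock': 0.0, 'qpos': [-1.304, 0.412, -0.013, 1.597, 0.006, 1.134, -0.082], 'joint_vel': [0.001, -0.0, -0.001, -0.001, -0.0, -0.0, -0.0], 'joint_torque': [0.001, -60.065, 0.683, -29.939, 0.014, 0.011, -0.0], 'eef_pos': [0.205, 0.59, 0.23], 'ee_rot': [-3.14, 0.0, 2.807], 'contact_force': [-0.033, -0.508, 0.591], 'torque': [-0.048, 0.009, 0.042], 'opening': 0.085}
0.0187
{'fx': 416.7719644042494, 'fy': 416.7719644042494, 'cx': 277.57760555390706, 'cy': 211.93070023347408, 'distortion': array([-0.01903916,  0.        ,  0.        ,  0.        ,  0.        ]), 'world_to_cam': array([[ 0.67251791,  0.73986387,  0.01791974, -0.4019851 ],
       [ 0.46760533, -0.40602461, -0.78516831, -0.12149906],
       [-0.5736418 ,  0.53641912, -0.61902311,  1.14359822],
       [ 0.        ,  0.        ,  0.        ,  1.        ]])}
{'fx': 416.2414723389689, 'fy': 416.2414723389689, 'cx': 285.9733000712025, 'cy': 212.14268258629517, 'distortion': array([-0.06746328,  0.        ,  0.        ,  0.        ,  0.        ]), 'world_to_cam': array([[-0.02920758, -0.99938892, -0.01920158,  0.11235985],
       [-0.99271488,  0.03124828, -0.11636455,  0.51433107],
       [ 0.11689345,  0.01566297, -0.99302094,  1.00760329],
       [ 0.        ,  0.        ,  0.        ,  1.        ]])}
{'fx': 367.0121153879652, 'fy': 367.0121153879652, 'cx': 272.2865854671918, 'cy': 211.2522215408379, 'distortion': array([-0.03042724,  0.        ,  0.        ,  0.        ,  0.        ]), 'T_tool_cam': array([[ 7.54228139e-04, -9.54203948e-01, -2.99155908e-01,
         7.61561750e-02],
       [ 9.99999715e-01,  7.10457428e-04,  2.55073157e-04,
        -1.46384538e-03],
       [-3.08542755e-05, -2.99156016e-01,  9.54204212e-01,
        -1.42623854e-01],
       [ 0.00000000e+00,  0.00000000e+00,  0.00000000e+00,
         1.00000000e+00]])}
```

View pics/scene0.png

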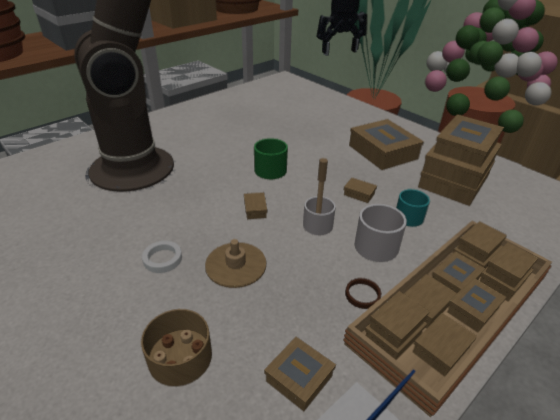

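View pics/top0.png

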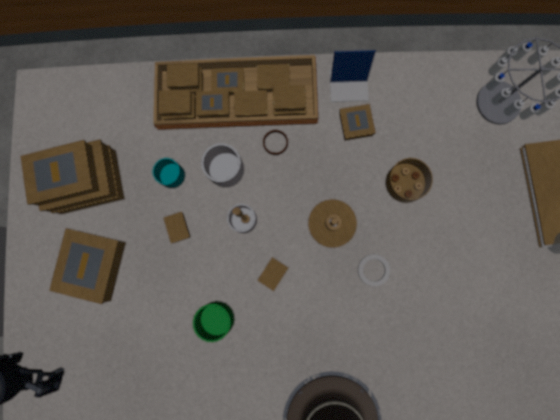

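```bash
cat > h.py <<'E'
import numpy as np, cv2
from station import imaging, state
from scipy.spatial.transform import Rotation as R
def K(p): return np.array([[p['fx'],0,p['cx']],[0,p['fy'],p['cy']],[0,0,1.]])
def T_wc(name,s=None):
    p=imaging.camera_params(name)
    if name!='wrist': return np.linalg.inv(p['world_to_cam'])
    T=np.eye(4);T[:3,:3]=R.from_euler('xyz',s['ee_rot']).as_matrix();T[:3,3]=s['eef_pos']
    return T@p['T_tool_cam']
def at_z(name,uv,z,s=None):
    p=imaging.camera_params(name);T=T_wc(name,s)
    q=cv2.undistortPoints(np.array(uv,float).reshape(-1,1,2),K(p),np.array(p['distortion'])).reshape(-1,2)
    r=np.c_[q,np.ones(len(q))]@T[:3,:3].T; o=T[:3,3]
    return o+r*((z-o[2])/r[:,2])[:,None]
def cloud(name,d,s=None):
    p=imaging.camera_params(name);T=T_wc(name,s)
    v,u=np.mgrid[:420,:560]
    q=cv2.undistortPoints(np.stack([u,v],-1).reshape(-1,1,2).astype(float),K(p),np.array(p['distortion'])).reshape(420,560,2)
    P=np.dstack([q*d[...,None],d])
    return P@T[:3,:3].T+T[:3,3]
def circ(P):
    A=np.c_[2*P[:,:2],np.ones(len(P))];b=(P[:,:2]**2).sum(1)
    c=np.linalg.lstsq(A,b,rcond=None)[0];return c[0],c[1],np.sqrt(c[2]+c[0]**2+c[1]**2)
def proj(name,P,s=None):
    p=imaging.camera_params(name);T=np.linalg.inv(T_wc(name,s))
    rv=cv2.Rodrigues(T[:3,:3])[0]
    return cv2.projectPoints(np.array(P,float).reshape(-1,1,3),rv,T[:3,3],K(p),np.array(p['distortion']))[0].reshape(-1,2)
def crop(name,img,x0,y0,x1,y1,k):
    c=cv2.resize(img[y0:y1,x0:x1],None,fx=k,fy=k,interpolation=cv2.INTER_CUBIC);cv2.imwrite(name,c)
E
python3 - <<'E'
from h import *
a=cv2.imread('pics/top0.png');d=np.load('pics/top0_d.npy')
crop('pics/t0a.png',a,200,140,460,290,3)
C=cloud('top',d)
for n,(u,v,r) in dict(tub=(408,180,28),cup=(243,219,20),lid=(332,222,30),bigcup=(222,164,24)).items():
    P=C[v-r:v+r,u-r:u+r].reshape(-1,3)
    print(n,np.round(np.percentile(P[:,2],[2,50,98]),3))
    for lo,hi in [(0.052,0.068)] if n!='lid' else [(0.01,0.022),(0.038,0.054),(0.07,0.08)]:
        Q=P[(P[:,2]>lo)&(P[:,2]<hi)]
        print(len(Q),Q.mean(0).round(4) if len(Q) else 0,(Q.min(0)+Q.max(0)).round(4)/2 if len(Q) else 0,np.ptp(Q,axis=0) if len(Q) else 0)
P=C[180:240,210:275].reshape(-1,3)
for lo in np.arange(.06,.2,.02):
    Q=P[(P[:,2]>lo)&(P[:,2]<lo+.02)]; print(lo,len(Q),Q.mean(0) if len(Q) else '')
E
```

```text
tub [-0.004  0.003  0.06 ]
223 [ 0.5904 -0.2147  0.0581] [ 0.5882  -0.2131   0.05855] [0.10573778 0.10538912 0.01290552]
cup [-0.004  0.001  0.179]
151 [0.5043 0.2066 0.0587] [0.5037 0.2073 0.0589] [0.06844925 0.06633039 0.01313292]
lid [-0.004  0.013  0.048]
1663 [ 0.4869 -0.0171  0.0164] [ 0.4883  -0.0174   0.01595] [0.12185992 0.1243446  0.01163333]
148 [ 0.4872 -0.0168  0.0461] [ 0.488   -0.0167   0.04625] [0.03951038 0.0372736  0.01537839]
35 [ 0.4877 -0.0174  0.0737] [ 0.48775 -0.01755  0.07415] [0.01476236 0.01472066 0.00705728]
bigcup [-0.004  0.006  0.084]
135 [0.6418 0.2519 0.0604] [0.63565 0.24795 0.06   ] [0.09178423 0.0923129  0.01556552]
0.06 86 [0.54341775 0.2236187  0.06551013]
0.08 33 [0.57408576 0.2397187  0.08318308]
0.1 5 [0.50223179 0.19704378 0.10761045]
0.12000000000000001 5 [0.50163664 0.19559633 0.13392141]
0.14 11 [0.50140238 0.19552226 0.15113619]
0.16000000000000003 51 [0.50493323 0.1991846  0.17605739]
0.18000000000000002 14 [0.50711652 0.20182594 0.18083786]
0.2 0
```

View pics/t0a.png

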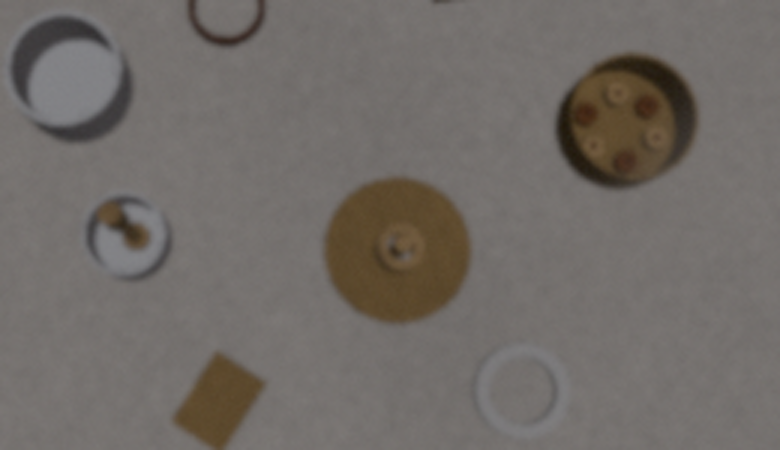

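```bash
cat >> h.py <<'E'
def plan(p,yaw=None,s=None):
    s=s or state(); Rt=R.from_euler('xyz',s['ee_rot']); 
    sl=Rt.inv().apply(np.array(p)-s['eef_pos'])
    tgt=R.from_euler('xyz',[np.pi,0,np.pi if yaw is None else yaw])
    print('slide',sl.round(4),'ang',(Rt.inv()*tgt).as_rotvec().round(3))
def st():
    s=state();print({k:np.round(s[k],4).tolist() for k in ['clock','eef_pos','ee_rot','contact_force','opening']},'j7',round(s['qpos'][6],2));return s
E
python3 -c "
from h import *
plan([.506,.2005,.25])"
```

```text
slide [-0.412 -0.269 -0.019] ang [-0.001 -0.    -0.335]
```

```bash
python3 -m pendant '[{"slide":[-0.412,-0.269,-0.019],"angular":[0,0,-0.335],"fingers":0.06},{"slide":[-0.412,-0.269,-0.019],"angular":[0,0,-0.335],"fingers":0.06},{"slide":[-0.412,-0.269,-0.019],"angular":[0,0,-0.335],"fingers":0.06},{"slide":[-0.412,-0.269,-0.019],"angular":[0,0,-0.335],"fingers":0.06},{"slide":[-0.412,-0.269,-0.019],"angular":[0,0,-0.335],"fingers":0.06},{"slide":[-0.412,-0.269,-0.019],"angular":[0,0,-0.335],"fingers":0.06},{"slide":[-0.412,-0.269,-0.019],"angular":[0,0,-0.335],"fingers":0.06},{"slide":[-0.412,-0.269,-0.019],"angular":[0,0,-0.335],"fingers":0.06}]' 60
python3 -c "
from h import *
st();plan([.506,.2005,.25])"
```

```text
clock: 0.77
eef_pos: [0.4096, 0.3245, 0.2439]
ee_rot: [-3.14, -0.001, -3.141]
contact_force: [1.3, 0.1, -0.8]
opening: 0.0603
{'clock': 0.7667, 'eef_pos': [0.4096, 0.3245, 0.2439], 'ee_rot': [-3.1401, -0.0006, -3.1414], 'contact_force': [1.3467, 0.1353, -0.8048], 'opening': 0.0603} j7 0.82
slide [-0.0964 -0.1241 -0.006 ] ang [-0.002 -0.001  0.   ]
```

```bash
python3 -m pendant '[{"slide":[-0.096,-0.124,-0.006],"angular":[0,0,0],"fingers":0.06},{"slide":[-0.096,-0.124,-0.006],"angular":[0,0,0],"fingers":0.06},{"slide":[-0.096,-0.124,-0.006],"angular":[0,0,0],"fingers":0.06},{"slide":[-0.096,-0.124,-0.006],"angular":[0,0,0],"fingers":0.06},{"slide":[-0.096,-0.124,-0.006],"angular":[0,0,0],"fingers":0.06},{"slide":[-0.096,-0.124,-0.006],"angular":[0,0,0],"fingers":0.06}]'
python3 - <<'E'
from h import *
s=st()
p,d=imaging.read_camera('wrist');cv2.imwrite('pics/w1.png',p[:,:,::-1])
C=cloud('wrist',d,s)
for lo,hi in [(.165,.19),(.15,.165),(.13,.15),(.05,.065)]:
    m=(C[...,2]>lo)&(C[...,2]<hi)&(d>0)&(np.hypot(C[...,0]-.505,C[...,1]-.203)<.05); Q=C[m]
    if len(Q): print(lo,len(Q),Q.mean(0).round(4),((Q.min(0)+Q.max(0))/2).round(4),np.ptp(Q,axis=0).round(3))
E
```

```text
clock: 1.27
eef_pos: [0.5065, 0.1982, 0.2497]
ee_rot: [-3.139, -0.001, 3.137]
contact_force: [-0.6, 0.6, 1.0]
opening: 0.0601
{'clock': 1.2667, 'eef_pos': [0.5065, 0.1982, 0.2497], 'ee_rot': [-3.1393, -0.0008, 3.1371], 'contact_force': [-0.6279, 0.591, 0.9884], 'opening': 0.0601} j7 1.15
0.165 755 [0.5063 0.2004 0.1781] [0.5079 0.2004 0.1736] [0.018 0.017 0.017]
0.15 156 [0.5013 0.2001 0.1578] [0.5033 0.2002 0.1575] [0.008 0.017 0.015]
0.13 154 [0.5013 0.2001 0.1415] [0.503  0.2003 0.141 ] [0.007 0.017 0.018]
0.05 1081 [0.5021 0.2066 0.0587] [0.5052 0.2059 0.0572] [0.067 0.07  0.014]
```

View pics/w1.png

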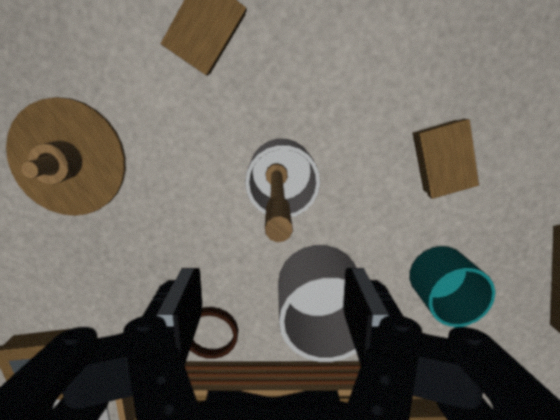

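```bash
python3 -m pendant '[{"slide":[-0.001,0.002,0.04],"angular":[0,0,0],"fingers":0.05},{"slide":[-0.001,0.002,0.08],"angular":[0,0,0],"fingers":0.05},{"slide":[-0.001,0.002,0.112],"angular":[0,0,0],"fingers":0.05},{"slide":[-0.001,0.002,0.112],"angular":[0,0,0],"fingers":0.05},{"slide":[-0.001,0.002,0.112],"angular":[0,0,0],"fingers":0.01},{"slide":[-0.001,0.002,0.112],"angular":[0,0,0],"fingers":0.01},{"slide":[-0.001,0.002,0.112],"angular":[0,0,0],"fingers":0.01},{"slide":[-0.001,0.002,0.112],"angular":[0,0,0],"fingers":0.01}]' 60
python3 -m pendant '[{"slide":[0,0,0],"angular":[0,0,0],"fingers":0.01},{"slide":[0,0,0],"angular":[0,0,0],"fingers":0.01}]' 60
python3 -c "
from h import *
st()"
```

```text
clock: 1.98
eef_pos: [0.5076, 0.2029, 0.1399]
ee_rot: [3.141, 0.002, 3.141]
contact_force: [0.3, 0.5, 3.6]
opening: 0.0165
clock: 2.15
eef_pos: [0.5083, 0.2033, 0.1414]
ee_rot: [3.14, 0.004, 3.14]
contact_force: [0.5, 0.5, 0.2]
opening: 0.0165
{'clock': 2.15, 'eef_pos': [0.5083, 0.2033, 0.1414], 'ee_rot': [3.1398, 0.0042, 3.1405], 'contact_force': [0.5302, 0.453, 0.1784], 'opening': 0.0165} j7 1.16
```

```bash
python3 -m pendant '[{"slide":[0,0,-0.03],"angular":[0,0,0],"fingers":0.01},{"slide":[0,0,-0.065],"angular":[0,0,0],"fingers":0.01},{"slide":[0,0,-0.1],"angular":[0,0,0],"fingers":0.01},{"slide":[0,0,-0.12],"angular":[0,0,0],"fingers":0.01},{"slide":[0,0,-0.12],"angular":[0,0,0],"fingers":0.01}]'
python3 - <<'E'
from h import *
s=st();plan([.588,-.213,.26])
p,d=imaging.read_camera('scene');crop('pics/s2.png',p[:,:,::-1],200,60,440,260,3)
E
```

```text
clock: 2.57
eef_pos: [0.51, 0.2039, 0.2669]
ee_rot: [3.136, 0.012, 3.14]
contact_force: [0.9, -0.5, 0.1]
opening: 0.0167
{'clock': 2.5667, 'eef_pos': [0.51, 0.2039, 0.2669], 'ee_rot': [3.1356, 0.0119, 3.1401], 'contact_force': [0.8639, -0.5071, 0.085], 'opening': 0.0167} j7 1.14
slide [-0.0785 -0.4168  0.0054] ang [ 0.006  0.012 -0.001]
```

View pics/s2.png

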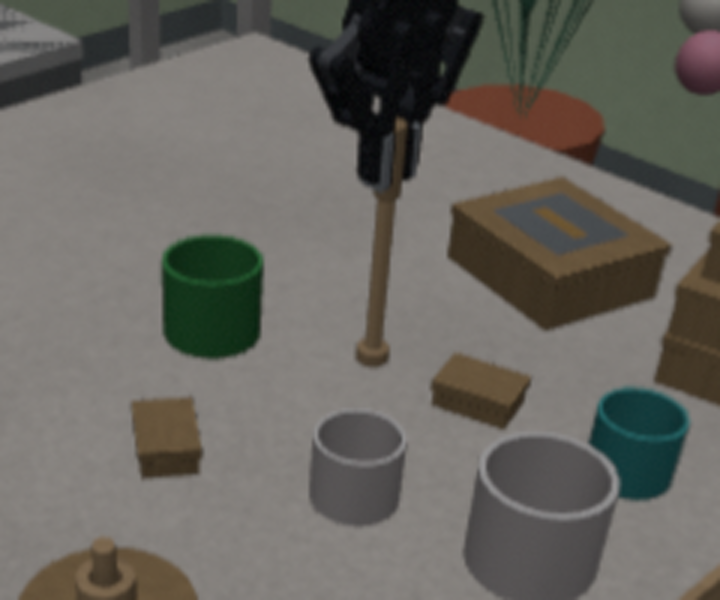

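```bash
python3 -m pendant '[{"slide":[-0.007,-0.035,0],"angular":[0,0,0],"fingers":0.01},{"slide":[-0.014,-0.075,0],"angular":[0.006,0.012,0],"fingers":0.01},{"slide":[-0.022,-0.115,0],"angular":[0.006,0.012,0],"fingers":0.01},{"slide":[-0.03,-0.155,0],"angular":[0.006,0.012,0],"fingers":0.01},{"slide":[-0.037,-0.195,0],"angular":[0.006,0.012,0],"fingers":0.01},{"slide":[-0.045,-0.235,0],"angular":[0.006,0.012,0],"fingers":0.01},{"slide":[-0.052,-0.275,0],"angular":[0.006,0.012,0],"fingers":0.01},{"slide":[-0.06,-0.315,0],"angular":[0.006,0.012,0],"fingers":0.01}]'
python3 -c "
from h import *
st();plan([.588,-.213,.26])"
```

```text
clock: 3.28
eef_pos: [0.5678, -0.1134, 0.2621]
ee_rot: [-3.14, -0.005, 3.14]
contact_force: [0.4, -0.1, -0.7]
opening: 0.0166
{'clock': 3.2833, 'eef_pos': [0.5678, -0.1134, 0.2621], 'ee_rot': [-3.1403, -0.0049, 3.1404], 'contact_force': [0.3657, -0.1332, -0.7152], 'opening': 0.0166} j7 1.78
slide [-0.0203 -0.0996  0.0021] ang [-0.001 -0.005 -0.001]
```

```bash
python3 -m pendant '[{"slide":[-0.007,-0.035,0],"angular":[0,0,0],"fingers":0.01},{"slide":[-0.014,-0.07,0],"angular":[0,-0.005,0],"fingers":0.01},{"slide":[-0.02,-0.1,0.002],"angular":[0,-0.005,0],"fingers":0.01},{"slide":[-0.02,-0.1,0.002],"angular":[0,-0.005,0],"fingers":0.01},{"slide":[-0.02,-0.1,0.002],"angular":[0,-0.005,0],"fingers":0.01},{"slide":[-0.02,-0.1,0.002],"angular":[0,-0.005,0],"fingers":0.01}]'
python3 - <<'E'
from h import *
s=st()
p,d=imaging.read_camera('wrist');crop('pics/w3.png',p[:,:,::-1],100,50,500,350,2)
C=cloud('wrist',d,s)
m=(C[...,2]>.05)&(C[...,2]<.07)&(d>0)&(np.hypot(C[...,0]-.588,C[...,1]+.213)<.075); Q=C[m]
print(len(Q),Q.mean(0).round(4),((Q.min(0)+Q.max(0))/2).round(4),np.ptp(Q,axis=0).round(3),circ(Q))
for lo in (.12,.14,.16,.18,.2,.22,.24):
    m=(C[...,2]>lo)&(C[...,2]<lo+.02)&(d>0)&(np.hypot(C[...,0]-s['eef_pos'][0],C[...,1]-s['eef_pos'][1])<.025);Q=C[m]
    if len(Q): print(lo,len(Q),Q.mean(0).round(4),((Q.min(0)+Q.max(0))/2).round(4),np.ptp(Q,axis=0).round(3))
p,d=imaging.read_camera('top');crop('pics/t3.png',p[:,:,::-1],340,120,470,240,5)
p,d=imaging.read_camera('scene');crop('pics/s3.png',p[:,:,::-1],120,180,300,400,3)
E
```

```text
clock: 3.78
eef_pos: [0.5872, -0.2126, 0.2588]
ee_rot: [-3.141, -0.002, 3.14]
contact_force: [-0.2, 1.0, -1.0]
opening: 0.0166
{'clock': 3.7833, 'eef_pos': [0.5872, -0.2126, 0.2588], 'ee_rot': [-3.1413, -0.002, 3.1403], 'contact_force': [-0.2085, 0.9767, -1.0145], 'opening': 0.0166} j7 1.97
1419 [ 0.5908 -0.2148  0.0583] [ 0.5891 -0.2145  0.0563] [0.105 0.105 0.013] (np.float64(0.5892380737234958), np.float64(-0.21468077079191591), np.float64(0.0509570447695452))
0.12 493 [ 0.5834 -0.2144  0.1349] [ 0.5864 -0.2144  0.1327] [0.021 0.023 0.014]
0.14 129 [ 0.5831 -0.2142  0.1503] [ 0.5843 -0.2143  0.15  ] [0.005 0.012 0.02 ]
0.16 154 [ 0.5832 -0.2143  0.1703] [ 0.5845 -0.2142  0.1699] [0.006 0.012 0.02 ]
0.18 201 [ 0.5833 -0.2142  0.1904] [ 0.5846 -0.2142  0.19  ] [0.006 0.012 0.02 ]
0.2 262 [ 0.5834 -0.2142  0.2105] [ 0.5845 -0.2141  0.21  ] [0.006 0.012 0.02 ]
0.22 347 [ 0.5834 -0.2141  0.2305] [ 0.5848 -0.2141  0.23  ] [0.006 0.012 0.02 ]
0.24 419 [ 0.5814 -0.2139  0.2531] [ 0.5824 -0.2139  0.25  ] [0.007 0.017 0.02 ]
```

View pics/w3.png

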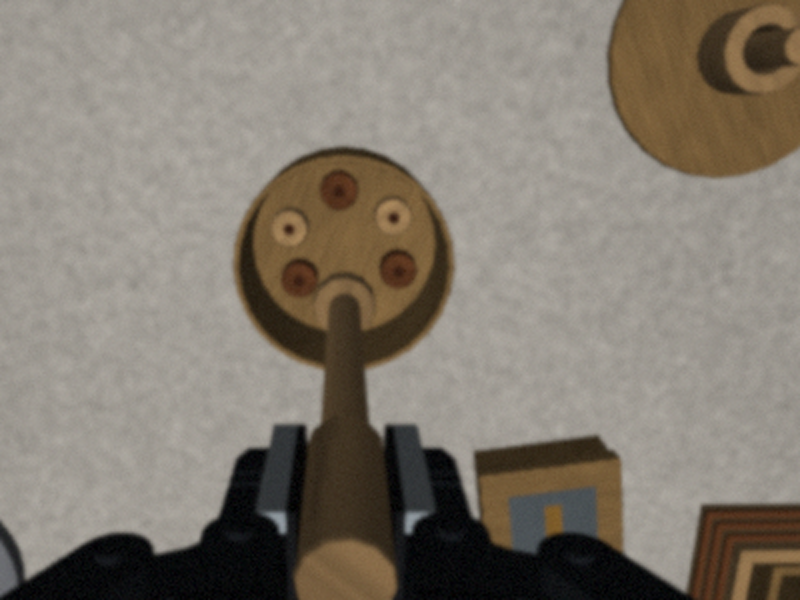

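View pics/s3.png

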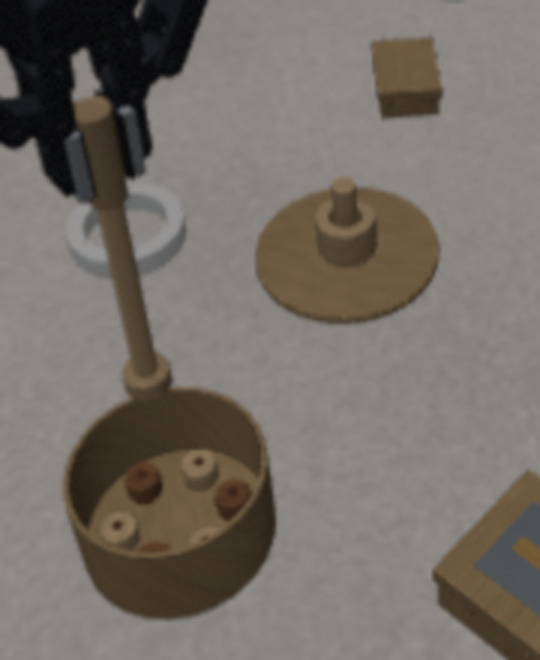

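```bash
python3 -m pendant '[{"slide":[-0.001,0,0.03],"angular":[0,0,0],"fingers":0.01},{"slide":[-0.001,0,0.06],"angular":[0,0,0],"fingers":0.01},{"slide":[-0.001,0,0.08],"angular":[0,0,0],"fingers":0.01},{"slide":[-0.001,0,0.095],"angular":[0,0,0],"fingers":0.01},{"slide":[-0.001,0,0.105],"angular":[0,0,0],"fingers":0.01},{"slide":[-0.001,0,0.112],"angular":[0,0,0],"fingers":0.01},{"slide":[-0.001,0,0.112],"angular":[0,0,0],"fingers":0.01},{"slide":[-0.001,0,0.112],"angular":[0,0,0],"fingers":0.01}]'
python3 - <<'E'
from h import *
s=st()
p,d=imaging.read_camera('wrist');crop('pics/w4.png',p[:,:,::-1],100,50,500,350,2)
E
```

```text
clock: 4.6
eef_pos: [0.5891, -0.2114, 0.1483]
ee_rot: [-3.141, 0.0, -3.14]
contact_force: [0.2, 0.2, -0.4]
opening: 0.0163
{'clock': 4.6, 'eef_pos': [0.5891, -0.2114, 0.1483], 'ee_rot': [-3.141, 0.0002, -3.14], 'contact_force': [0.2403, 0.2393, -0.4312], 'opening': 0.0163} j7 2.01
```

View pics/w4.png

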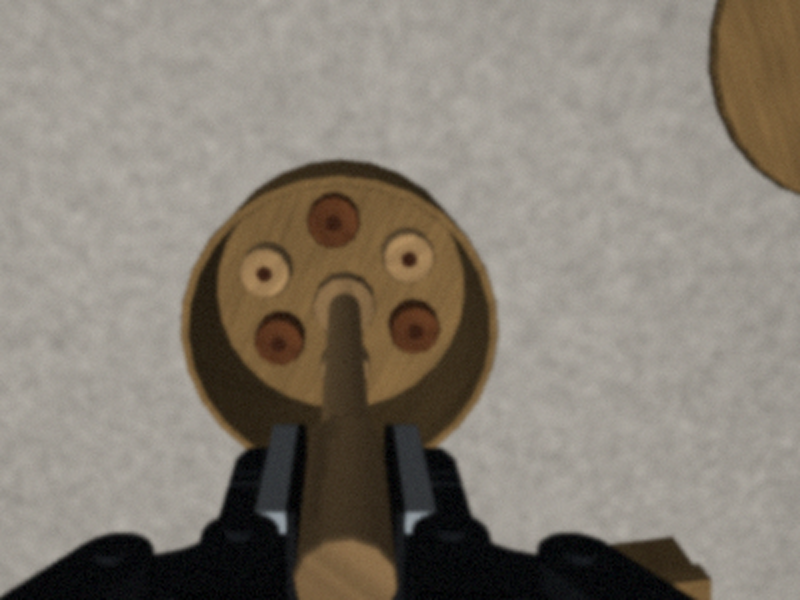

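Run:
```python
from h import *
s=state()
uv=np.array([(333,220),(266,271),(280,338),(414,326),(409,257)])/2+[100,50]
P=at_z('wrist',uv,.021,s); c=np.array([.589,-.2145])
v=P[:,:2]-c
print(np.c_[P.round(4),np.hypot(*v.T).round(4),np.degrees(np.arctan2(v[:,1],v[:,0])).round(0)])
```

```text
[[ 5.578e-01 -2.175e-01  2.100e-02  3.130e-02 -1.740e+02]
 [ 5.773e-01 -2.429e-01  2.100e-02  3.070e-02 -1.120e+02]
 [ 6.040e-01 -2.382e-01  2.100e-02  2.810e-02 -5.800e+01]
 [ 5.990e-01 -1.863e-01  2.100e-02  2.990e-02  7.100e+01]
 [ 5.717e-01 -1.890e-01  2.100e-02  3.080e-02  1.240e+02]]
```

```bash
python3 -m pendant '[{"slide":[0.001,0.005,0.002],"angular":[0,0,0],"fingers":0.01},{"slide":[0.001,0.009,0.003],"angular":[0,0,0],"fingers":0.01},{"slide":[0.002,0.013,0.003],"angular":[0,0,0],"fingers":0.01},{"slide":[0.002,0.017,0.003],"angular":[0,0,0],"fingers":0.01},{"slide":[0.003,0.021,0.003],"angular":[0,0,0],"fingers":0.01},{"slide":[0.003,0.025,0.003],"angular":[0,0,0],"fingers":0.01},{"slide":[0.003,0.028,0.003],"angular":[0,0,0],"fingers":0.01},{"slide":[0.004,0.031,0.003],"angular":[0,0,0],"fingers":0.01}]'
python3 - <<'E'
from h import *
s=st()
p,d=imaging.read_camera('wrist');crop('pics/w5.png',p[:,:,::-1],100,50,500,350,2)
E
```

```text
clock: 5.32
eef_pos: [0.5854, -0.1853, 0.1466]
ee_rot: [-3.134, 0.003, 3.141]
contact_force: [-0.3, -12.9, -1.0]
opening: 0.0166
{'clock': 5.3167, 'eef_pos': [0.5854, -0.1853, 0.1466], 'ee_rot': [-3.1339, 0.003, 3.1411], 'contact_force': [-0.2704, -12.8559, -1.0416], 'opening': 0.0166} j7 1.96
```

View pics/w5.png

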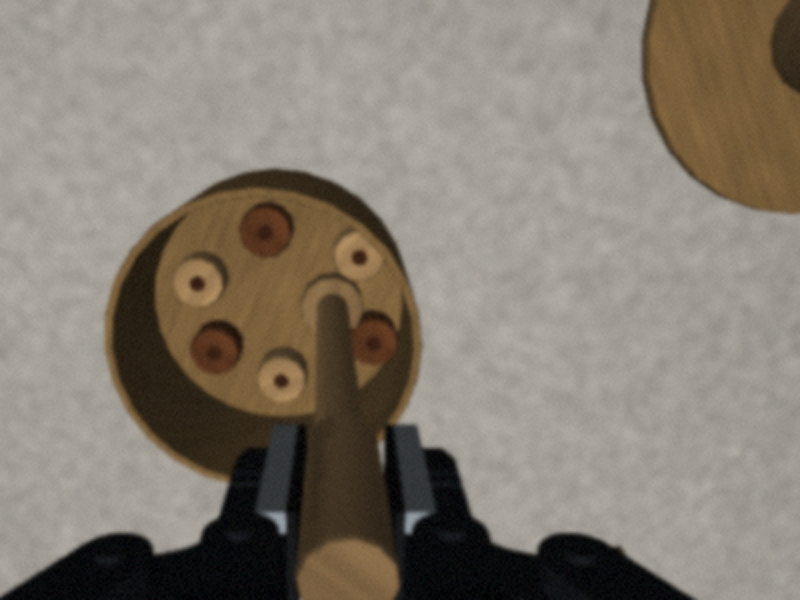

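```bash
cat >> h.py <<'E'
def ring(r,th0,step,n,c=(.589,-.2125),z=.1445):
    s=state();Rt=R.from_euler('xyz',s['ee_rot'])
    for i in range(n):
        t=np.radians(th0+step*i)
        print(th0+step*i,Rt.inv().apply(np.array([c[0]+r*np.cos(t),c[1]+r*np.sin(t),z])-s['eef_pos']).round(3).tolist())
    print('ang',(Rt.inv()*R.from_euler('xyz',[np.pi,0,np.pi])).as_rotvec().round(3))
E
python3 -c "
from h import *
ring(.021,110,25,8)"
```

```text
110 [0.004, -0.008, 0.002]
135 [0.011, -0.012, 0.002]
160 [0.016, -0.02, 0.002]
185 [0.017, -0.029, 0.002]
210 [0.014, -0.038, 0.002]
235 [0.008, -0.044, 0.002]
260 [-0.0, -0.048, 0.002]
285 [-0.009, -0.048, 0.003]
ang [-0.008  0.003 -0.001]
```

```bash
python3 -m pendant '[{"slide":[0.004,-0.008,0.002],"angular":[0,0,0],"fingers":0.01},{"slide":[0.011,-0.012,0.002],"angular":[0,0,0],"fingers":0.01},{"slide":[0.016,-0.02,0.002],"angular":[0,0,0],"fingers":0.01},{"slide":[0.017,-0.029,0.002],"angular":[0,0,0],"fingers":0.01},{"slide":[0.014,-0.038,0.002],"angular":[0,0,0],"fingers":0.01},{"slide":[0.008,-0.044,0.002],"angular":[0,0,0],"fingers":0.01},{"slide":[0,-0.048,0.002],"angular":[0,0,0],"fingers":0.01},{"slide":[-0.009,-0.048,0.002],"angular":[0,0,0],"fingers":0.01}]' 120
python3 - <<'E'
from h import *
s=st()
p,d=imaging.read_camera('wrist');crop('pics/w6.png',p[:,:,::-1],100,50,500,350,2)
ring(.021,300,25,8)
E
```

```text
clock: 6.03
eef_pos: [0.5941, -0.2319, 0.1444]
ee_rot: [-3.137, 0.0, 3.141]
contact_force: [-1.2, 3.9, -0.4]
opening: 0.0157
{'clock': 6.0333, 'eef_pos': [0.5941, -0.2319, 0.1444], 'ee_rot': [-3.1374, 0.0002, 3.1409], 'contact_force': [-1.244, 3.9448, -0.3568], 'opening': 0.0157} j7 2.03
300 [-0.003, 0.001, -0.0]
325 [-0.01, 0.007, -0.0]
350 [-0.013, 0.015, -0.0]
375 [-0.013, 0.024, -0.0]
400 [-0.009, 0.032, -0.0]
425 [-0.002, 0.038, -0.0]
450 [0.007, 0.04, -0.0]
475 [0.016, 0.038, -0.0]
ang [-0.005  0.002  0.001]
```

View pics/w6.png

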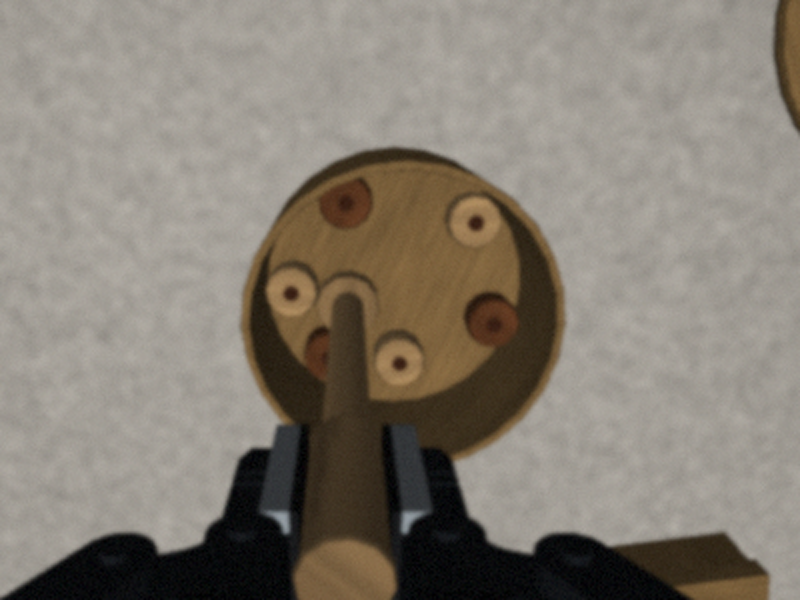

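```bash
python3 -m pendant '[{"slide":[-0.004,0.001,0],"angular":[0,0,0],"fingers":0.01},{"slide":[-0.011,0.007,0],"angular":[0,0,0],"fingers":0.01},{"slide":[-0.014,0.015,0],"angular":[0,0,0],"fingers":0.01},{"slide":[-0.014,0.024,0],"angular":[0,0,0],"fingers":0.01},{"slide":[-0.01,0.033,0],"angular":[0,0,0],"fingers":0.01},{"slide":[-0.002,0.039,0],"angular":[0,0,0],"fingers":0.01},{"slide":[0.007,0.041,0],"angular":[0,0,0],"fingers":0.01},{"slide":[0.016,0.039,0],"angular":[0,0,0],"fingers":0.01}]'
python3 - <<'E'
from h import *
s=st()
p,d=imaging.read_camera('wrist');crop('pics/w7.png',p[:,:,::-1],100,50,500,350,2)
ring(.022,130,25,8)
E
```

```text
clock: 6.75
eef_pos: [0.5805, -0.1922, 0.1444]
ee_rot: [-3.135, 0.004, -3.14]
contact_force: [1.0, -2.1, -0.3]
opening: 0.0156
{'clock': 6.75, 'eef_pos': [0.5805, -0.1922, 0.1444], 'ee_rot': [-3.1348, 0.0045, -3.1397], 'contact_force': [0.994, -2.067, -0.3315], 'opening': 0.0156} j7 1.97
130 [0.004, -0.002, 0.0]
155 [0.01, -0.01, 0.0]
180 [0.012, -0.019, 0.0]
205 [0.01, -0.029, 0.0]
230 [0.004, -0.036, 0.0]
255 [-0.004, -0.041, 0.001]
280 [-0.014, -0.041, 0.001]
305 [-0.022, -0.037, 0.001]
ang [-0.007  0.004  0.   ]
```

View pics/w7.png

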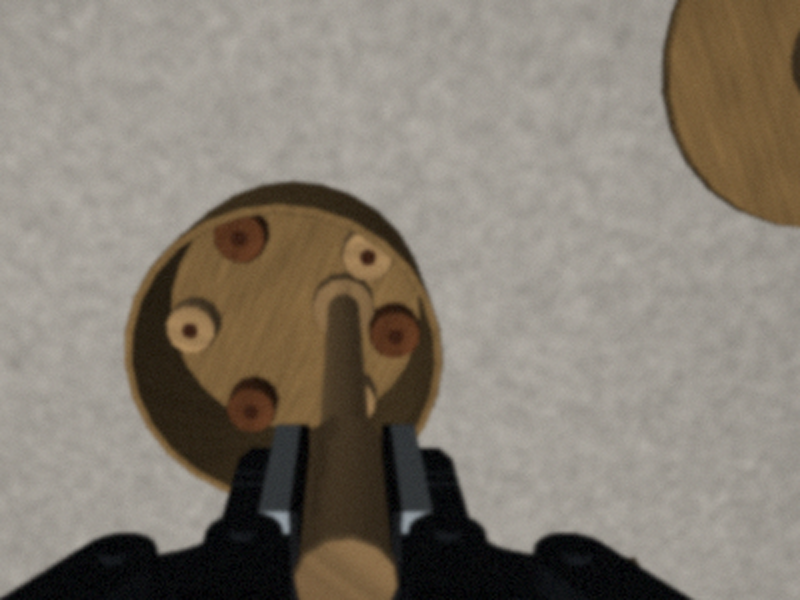

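```bash
python3 -m pendant '[{"slide":[0.005,-0.002,0],"angular":[0,0,0],"fingers":0.01},{"slide":[0.011,-0.01,0],"angular":[0,0,0],"fingers":0.01},{"slide":[0.013,-0.019,0],"angular":[0,0,0],"fingers":0.01},{"slide":[0.011,-0.029,0],"angular":[0,0,0],"fingers":0.01},{"slide":[0.004,-0.037,0],"angular":[0,0,0],"fingers":0.01},{"slide":[-0.004,-0.042,0],"angular":[0,0,0],"fingers":0.01},{"slide":[-0.014,-0.042,0],"angular":[0,0,0],"fingers":0.01},{"slide":[-0.022,-0.038,0],"angular":[0,0,0],"fingers":0.01}]'
python3 - <<'E'
from h import *
s=st()
ring(.023,325,25,8)
E
```

```text
clock: 7.47
eef_pos: [0.6003, -0.2299, 0.1439]
ee_rot: [-3.139, -0.0, 3.141]
contact_force: [-0.8, 1.6, -1.1]
opening: 0.0152
{'clock': 7.4667, 'eef_pos': [0.6003, -0.2299, 0.1439], 'ee_rot': [-3.1393, -0.0001, 3.1413], 'contact_force': [-0.7859, 1.5553, -1.0762], 'opening': 0.0152} j7 2.03
325 [-0.008, 0.004, -0.001]
350 [-0.011, 0.013, -0.001]
375 [-0.011, 0.023, -0.001]
400 [-0.006, 0.032, -0.001]
425 [0.002, 0.038, -0.001]
450 [0.011, 0.04, -0.001]
475 [0.021, 0.038, -0.001]
500 [0.029, 0.032, -0.001]
ang [-0.002 -0.    -0.   ]
```

```bash
python3 -m pendant '[{"slide":[-0.008,0.004,0],"angular":[0,0,0],"fingers":0.01},{"slide":[-0.011,0.013,0],"angular":[0,0,0],"fingers":0.01},{"slide":[-0.011,0.023,0],"angular":[0,0,0],"fingers":0.01},{"slide":[-0.006,0.032,0],"angular":[0,0,0],"fingers":0.01},{"slide":[0.002,0.038,0],"angular":[0,0,0],"fingers":0.01},{"slide":[0.011,0.04,0],"angular":[0,0,0],"fingers":0.01},{"slide":[0.021,0.038,0],"angular":[0,0,0],"fingers":0.01},{"slide":[0.029,0.032,0],"angular":[0,0,0],"fingers":0.01}]'
python3 - <<'E'
from h import *
s=st()
p,d=imaging.read_camera('wrist');crop('pics/w8.png',p[:,:,::-1],100,50,500,350,2)
p,d=imaging.read_camera('scene');crop('pics/s8.png',p[:,:,::-1],120,180,300,400,3)
ring(.023,160,25,8)
E
```

```text
clock: 8.13
eef_pos: [0.5722, -0.1978, 0.1447]
ee_rot: [-3.138, 0.004, -3.141]
contact_force: [6.7, -1.0, -0.5]
opening: 0.0153
{'clock': 8.1333, 'eef_pos': [0.5722, -0.1978, 0.1447], 'ee_rot': [-3.1382, 0.0044, -3.1412], 'contact_force': [6.6756, -1.0235, -0.51], 'opening': 0.0153} j7 1.99
160 [0.005, -0.005, 0.001]
185 [0.006, -0.015, 0.001]
210 [0.003, -0.025, 0.001]
235 [-0.003, -0.032, 0.001]
260 [-0.013, -0.036, 0.001]
285 [-0.023, -0.035, 0.001]
310 [-0.031, -0.031, 0.001]
335 [-0.037, -0.023, 0.001]
ang [-0.004  0.005 -0.002]
```

View pics/w8.png

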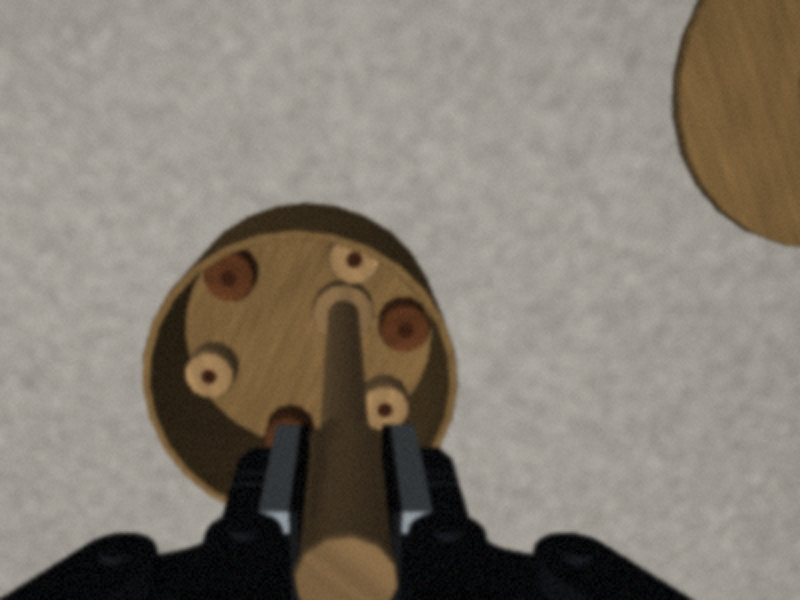

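View pics/s8.png

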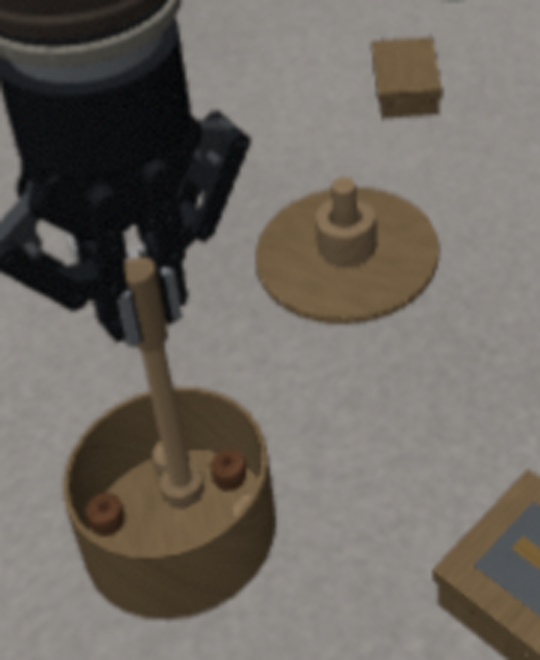

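Run:
```python
from h import *
s=state()
uv=np.array([(229,277),(354,259),(404,327),(385,409),(208,377),(288,425)])/2+[100,50]
P=at_z('wrist',uv,.021,s); c=np.array([.589,-.2145])
v=P[:,:2]-c
print(np.c_[np.hypot(*v.T).round(4),np.degrees(np.arctan2(v[:,1],v[:,0])).round(0)])
```

```text
[[ 4.02e-02 -1.32e+02]
 [ 3.76e-02  1.54e+02]
 [ 3.66e-02  1.01e+02]
 [ 3.98e-02  4.70e+01]
 [ 4.24e-02 -7.10e+01]
 [ 3.54e-02 -1.50e+01]]
```

```bash
python3 -m pendant '[{"slide":[-0.01,-0.008,0],"angular":[0,0,0],"fingers":0.01},{"slide":[-0.017,-0.015,0],"angular":[0,0,0],"fingers":0.01},{"slide":[-0.017,-0.015,-0.02],"angular":[0,0,0],"fingers":0.01},{"slide":[-0.017,-0.015,-0.06],"angular":[0,0,0],"fingers":0.01},{"slide":[-0.017,-0.015,-0.095],"angular":[0,0,0],"fingers":0.01},{"slide":[-0.017,-0.015,-0.12],"angular":[0,0,0],"fingers":0.01},{"slide":[-0.017,-0.015,-0.12],"angular":[0,0,0],"fingers":0.01},{"slide":[-0.017,-0.015,-0.12],"angular":[0,0,0],"fingers":0.01}]'
python3 - <<'E'
from h import *
s=st()
p,d=imaging.read_camera('wrist');crop('pics/w9.png',p[:,:,::-1],100,50,500,350,2)
C=cloud('wrist',d,s)
for lo in (.11,.12,.14,.16,.18,.2,.22,.24):
    m=(C[...,2]>lo)&(C[...,2]<lo+.02)&(d>0)&(np.hypot(C[...,0]-s['eef_pos'][0],C[...,1]-s['eef_pos'][1])<.03);Q=C[m]
    if len(Q): print(lo,len(Q),Q.mean(0).round(4),((Q.min(0)+Q.max(0))/2).round(4),np.ptp(Q,axis=0).round(3))
plan([.51,.2,.27])
E
```

```text
clock: 8.9
eef_pos: [0.5896, -0.2138, 0.2669]
ee_rot: [-3.138, 0.008, 3.14]
contact_force: [-1.0, 0.6, -1.2]
opening: 0.0155
{'clock': 8.9, 'eef_pos': [0.5896, -0.2138, 0.2669], 'ee_rot': [-3.1378, 0.0079, 3.14], 'contact_force': [-0.9749, 0.591, -1.2186], 'opening': 0.0155} j7 1.97
0.12 52 [ 0.5819 -0.2165  0.137 ] [ 0.584  -0.2165  0.136 ] [0.009 0.022 0.008]
0.14 514 [ 0.5875 -0.2162  0.1449] [ 0.5897 -0.2163  0.15  ] [0.02  0.024 0.02 ]
0.16 142 [ 0.5865 -0.216   0.1701] [ 0.5876 -0.2161  0.1699] [0.006 0.012 0.02 ]
0.18 184 [ 0.5864 -0.2158  0.1903] [ 0.5876 -0.2158  0.1901] [0.006 0.012 0.02 ]
0.2 234 [ 0.5863 -0.2157  0.2105] [ 0.5876 -0.2157  0.21  ] [0.006 0.012 0.02 ]
0.22 306 [ 0.5861 -0.2156  0.2304] [ 0.5877 -0.2156  0.2301] [0.006 0.012 0.02 ]
0.24 270 [ 0.5854 -0.2153  0.2482] [ 0.5861 -0.2152  0.25  ] [0.009 0.016 0.02 ]
slide [ 0.0793  0.4133 -0.0064] ang [-0.003  0.005 -0.001]
```

View pics/w9.png

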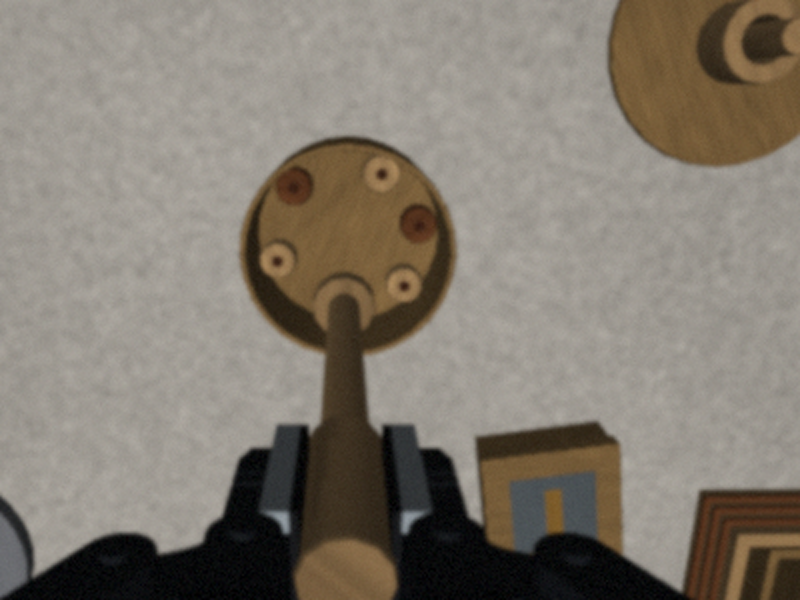

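```bash
python3 -m pendant '[{"slide":[0.007,0.035,0],"angular":[0,0,0],"fingers":0.01},{"slide":[0.016,0.075,0],"angular":[0,0.005,0],"fingers":0.01},{"slide":[0.024,0.115,0],"angular":[0,0.005,0],"fingers":0.01},{"slide":[0.032,0.155,0],"angular":[0,0.005,0],"fingers":0.01},{"slide":[0.041,0.195,0],"angular":[0,0.005,0],"fingers":0.01},{"slide":[0.049,0.235,0],"angular":[0,0.005,0],"fingers":0.01},{"slide":[0.057,0.275,0],"angular":[0,0.005,0],"fingers":0.01},{"slide":[0.065,0.315,0],"angular":[0,0.005,0],"fingers":0.01}]'
python3 -c "
from h import *
st();plan([.502,.2095,.262])"
```

```text
clock: 9.62
eef_pos: [0.5225, 0.1035, 0.2623]
ee_rot: [-3.138, -0.003, 3.14]
contact_force: [1.6, 0.4, -0.4]
opening: 0.0155
{'clock': 9.6167, 'eef_pos': [0.5225, 0.1035, 0.2623], 'ee_rot': [-3.1377, -0.0029, 3.1404], 'contact_force': [1.6352, 0.3651, -0.4004], 'opening': 0.0155} j7 1.34
slide [ 2.06e-02  1.06e-01 -1.00e-04] ang [-0.004 -0.003 -0.001]
```

```bash
python3 -m pendant '[{"slide":[0.007,0.035,0],"angular":[0,0,0],"fingers":0.01},{"slide":[0.014,0.07,0],"angular":[0,0,0],"fingers":0.01},{"slide":[0.019,0.095,0],"angular":[0,0,0],"fingers":0.01},{"slide":[0.021,0.106,0],"angular":[0,0,0],"fingers":0.01},{"slide":[0.021,0.106,0],"angular":[0,0,0],"fingers":0.01},{"slide":[0.021,0.106,0],"angular":[0,0,0],"fingers":0.01}]'
python3 - <<'E'
from h import *
s=st()
p,d=imaging.read_camera('wrist');crop('pics/w10.png',p[:,:,::-1],100,50,500,350,2)
C=cloud('wrist',d,s)
m=(C[...,2]>.05)&(C[...,2]<.068)&(d>0)&(np.hypot(C[...,0]-.505,C[...,1]-.206)<.045);Q=C[m];print('cup',len(Q),circ(Q),((Q.min(0)+Q.max(0))/2).round(4),np.ptp(Q,axis=0).round(3))
for lo in (.11,.12,.13,.16,.18,.2):
    m=(C[...,2]>lo)&(C[...,2]<lo+.02)&(d>0)&(np.hypot(C[...,0]-s['eef_pos'][0],C[...,1]-s['eef_pos'][1])<.03);Q=C[m]
    if len(Q): print(lo,len(Q),Q.mean(0).round(4),((Q.min(0)+Q.max(0))/2).round(4),np.ptp(Q,axis=0).round(3))
E
```

```text
clock: 10.12
eef_pos: [0.5013, 0.2088, 0.2607]
ee_rot: [-3.136, -0.005, 3.141]
contact_force: [-0.3, -0.2, -0.7]
opening: 0.0157
{'clock': 10.1167, 'eef_pos': [0.5013, 0.2088, 0.2607], 'ee_rot': [-3.136, -0.0048, 3.141], 'contact_force': [-0.3286, -0.1922, -0.6621], 'opening': 0.0157} j7 1.13
cup 996 (np.float64(0.50549938364753), np.float64(0.20585511837610657), np.float64(0.03257293064944034)) [0.5053 0.206  0.0563] [0.068 0.069 0.013]
0.11 24 [0.492  0.2069 0.1288] [0.494  0.2057 0.1286] [0.009 0.022 0.003]
0.12 483 [0.4972 0.206  0.1367] [0.5001 0.2061 0.1336] [0.021 0.024 0.013]
0.13 517 [0.4974 0.206  0.1379] [0.5001 0.2061 0.14  ] [0.021 0.024 0.02 ]
0.16 153 [0.497  0.2065 0.1703] [0.4983 0.2063 0.17  ] [0.005 0.012 0.02 ]
0.18 195 [0.4972 0.2068 0.1904] [0.4985 0.2067 0.19  ] [0.006 0.012 0.02 ]
0.2 251 [0.4973 0.2068 0.2104] [0.4985 0.2068 0.21  ] [0.006 0.012 0.02 ]
```

View pics/w10.png

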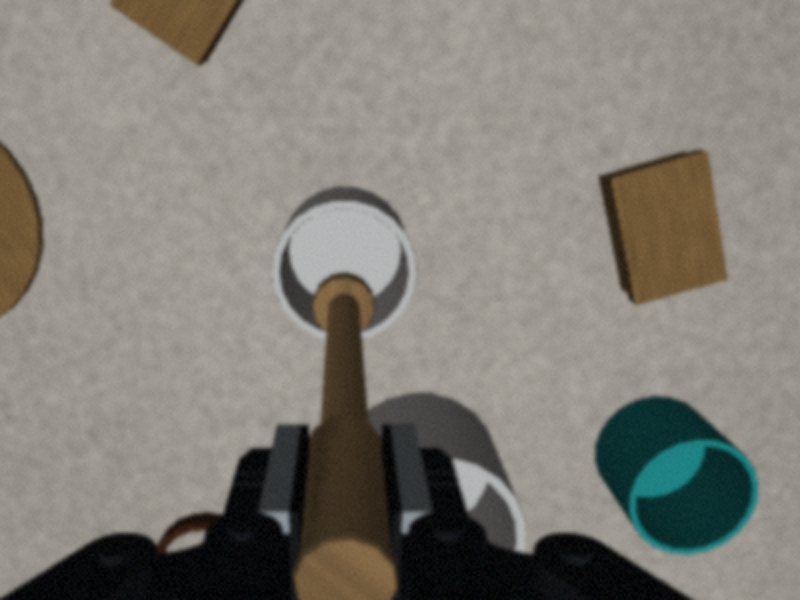

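```bash
python3 -m pendant '[{"slide":[-0.003,0,0.02],"angular":[0.004,-0.004,0],"fingers":0.01},{"slide":[-0.003,0,0.05],"angular":[0.004,-0.004,0],"fingers":0.01},{"slide":[-0.003,0,0.08],"angular":[0.004,-0.004,0],"fingers":0.01},{"slide":[-0.003,0,0.1],"angular":[0.004,-0.004,0],"fingers":0.01},{"slide":[-0.003,0,0.112],"angular":[0.004,-0.004,0],"fingers":0.01},{"slide":[-0.003,0,0.119],"angular":[0.004,-0.004,0],"fingers":0.01},{"slide":[-0.003,0,0.119],"angular":[0.004,-0.004,0],"fingers":0.01},{"slide":[-0.003,0,0.119],"angular":[0.004,-0.004,0],"fingers":0.01}]' 60
python3 -c "
from h import *
st()"
```

```text
clock: 10.83
eef_pos: [0.505, 0.2056, 0.1423]
ee_rot: [-3.132, 0.0, 3.137]
contact_force: [0.5, -0.5, -0.7]
opening: 0.0155
{'clock': 10.8333, 'eef_pos': [0.505, 0.2056, 0.1423], 'ee_rot': [-3.1316, 0.0002, 3.1367], 'contact_force': [0.4908, -0.4762, -0.7053], 'opening': 0.0155} j7 1.15
```

```bash
python3 -m pendant '[{"slide":[0,0,0.002],"angular":[0,0,0],"fingers":0.01},{"slide":[0,0,0.002],"angular":[0,0,0],"fingers":0.01},{"slide":[0,0,0.002],"angular":[0,0,0],"fingers":0.025},{"slide":[0,0,0.002],"angular":[0,0,0],"fingers":0.045},{"slide":[0,0,0.002],"angular":[0,0,0],"fingers":0.06},{"slide":[0,0,0.002],"angular":[0,0,0],"fingers":0.06},{"slide":[0,0,0.002],"angular":[0,0,0],"fingers":0.06},{"slide":[0,0,0.002],"angular":[0,0,0],"fingers":0.06}]' 60
python3 -m pendant '[{"slide":[0,0,-0.02],"angular":[0,0,0],"fingers":0.06},{"slide":[0,0,-0.05],"angular":[0,0,0],"fingers":0.06},{"slide":[0,0,-0.085],"angular":[0,0,0],"fingers":0.06},{"slide":[0,0,-0.1],"angular":[0,0,0],"fingers":0.06},{"slide":[0,0,-0.1],"angular":[0,0,0],"fingers":0.06}]' 60
python3 - <<'E'
from h import *
s=st()
p,d=imaging.read_camera('wrist');crop('pics/w11.png',p[:,:,::-1],100,50,500,350,2)
plan([.488,-.0172,.2])
E
```

```text
clock: 11.5
eef_pos: [0.505, 0.2057, 0.1403]
ee_rot: [-3.132, 0.0, 3.137]
contact_force: [0.6, -0.1, -0.5]
opening: 0.0598
clock: 11.92
eef_pos: [0.5069, 0.2076, 0.2445]
ee_rot: [-3.135, 0.006, 3.137]
contact_force: [1.1, -0.1, 0.8]
opening: 0.06
{'clock': 11.9167, 'eef_pos': [0.5069, 0.2076, 0.2445], 'ee_rot': [-3.1351, 0.0063, 3.1368], 'contact_force': [1.0769, -0.0863, 0.82], 'opening': 0.06} j7 1.13
slide [ 0.017  -0.2241  0.0439] ang [-0.008  0.004 -0.005]
```

View pics/w11.png

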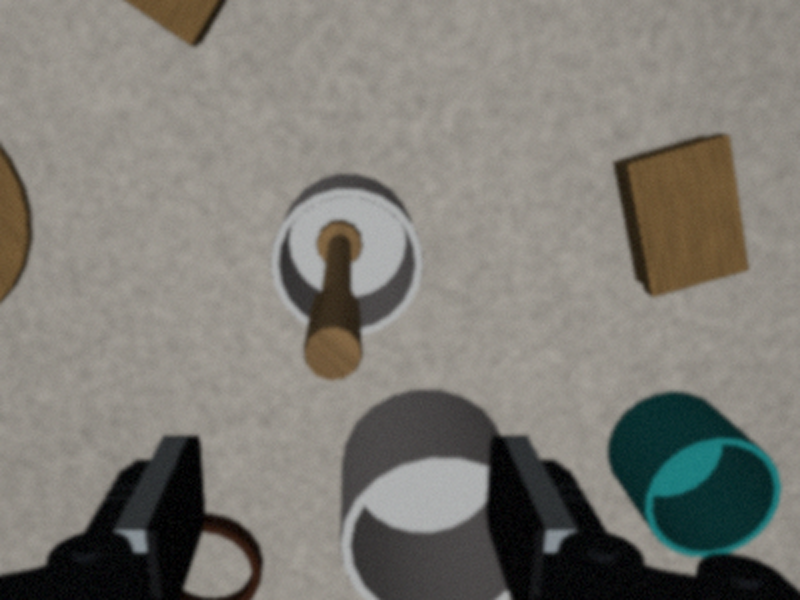

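```bash
python3 -m pendant '[{"slide":[0.003,-0.035,0],"angular":[0,0,0],"fingers":0.06},{"slide":[0.006,-0.075,0],"angular":[-0.008,0.004,0],"fingers":0.06},{"slide":[0.009,-0.115,0],"angular":[-0.008,0.004,0],"fingers":0.06},{"slide":[0.012,-0.155,0.01],"angular":[-0.008,0.004,0],"fingers":0.06},{"slide":[0.015,-0.195,0.03],"angular":[-0.008,0.004,0],"fingers":0.06},{"slide":[0.017,-0.224,0.044],"angular":[-0.008,0.004,0],"fingers":0.06},{"slide":[0.017,-0.224,0.044],"angular":[-0.008,0.004,0],"fingers":0.06},{"slide":[0.017,-0.224,0.044],"angular":[-0.008,0.004,0],"fingers":0.06}]' 60
python3 - <<'E'
from h import *
s=st()
p,d=imaging.read_camera('wrist');cv2.imwrite('pics/w12.png',p[:,:,::-1])
C=cloud('wrist',d,s)
for lo,hi in [(.07,.08),(.042,.053),(.01,.022)]:
    m=(C[...,2]>lo)&(C[...,2]<hi)&(d>0)&(np.hypot(C[...,0]-.488,C[...,1]+.0172)<.07);Q=C[m];print(lo,len(Q),circ(Q),((Q.min(0)+Q.max(0))/2).round(4),np.ptp(Q,axis=0).round(3))
E
```

```text
clock: 12.63
eef_pos: [0.4864, -0.0191, 0.1981]
ee_rot: [-3.141, -0.004, 3.133]
contact_force: [0.5, 0.9, -0.0]
opening: 0.0602
{'clock': 12.6333, 'eef_pos': [0.4864, -0.0191, 0.1981], 'ee_rot': [-3.1408, -0.0039, 3.1326], 'contact_force': [0.5347, 0.9184, -0.0205], 'opening': 0.0602} j7 1.58
0.07 333 (np.float64(0.48911702678799257), np.float64(-0.019840624913551874), np.float64(0.005592225256048855)) [ 0.4894 -0.0201  0.0736] [0.015 0.015 0.007]
0.042 1145 (np.float64(0.4896988329794621), np.float64(-0.019805981746094076), np.float64(0.015929586101285784)) [ 0.4895 -0.0197  0.0474] [0.039 0.039 0.011]
0.01 12223 (np.float64(0.4895142894984201), np.float64(-0.019777267917265945), np.float64(0.046340655941951095)) [ 0.4896 -0.0196  0.0165] [0.124 0.123 0.011]
```

View pics/w12.png

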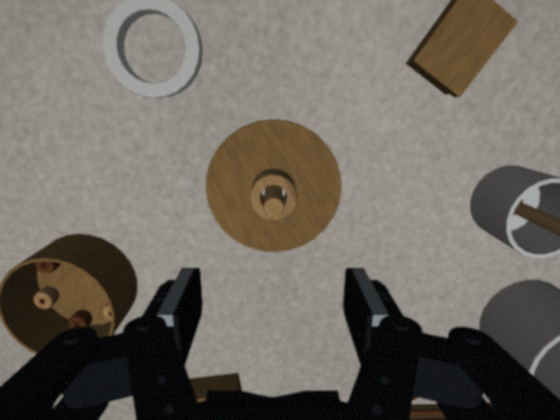

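```bash
python3 -m pendant '[{"slide":[-0.003,-0.001,0.035],"angular":[0,0,0],"fingers":0.05},{"slide":[-0.003,-0.001,0.07],"angular":[0,0,0],"fingers":0.05},{"slide":[-0.003,-0.001,0.105],"angular":[0,-0.004,0],"fingers":0.05},{"slide":[-0.003,-0.001,0.125],"angular":[0,-0.004,0],"fingers":0.05},{"slide":[-0.003,-0.001,0.138],"angular":[0,-0.004,0],"fingers":0.05},{"slide":[-0.003,-0.001,0.142],"angular":[0,-0.004,0],"fingers":0.05},{"slide":[-0.003,-0.001,0.142],"angular":[0,-0.004,0],"fingers":0.05}]' 60
python3 - <<'E'
from h import *
s=st()
p,d=imaging.read_camera('wrist');cv2.imwrite('pics/w13.png',p[:,:,::-1])
p,d=imaging.read_camera('scene');crop('pics/s13.png',p[:,:,::-1],160,150,340,320,4)
E
```

```text
clock: 13.27
eef_pos: [0.4894, -0.0169, 0.0559]
ee_rot: [3.141, -0.001, 3.138]
contact_force: [1.5, 0.4, 0.3]
opening: 0.0498
{'clock': 13.2667, 'eef_pos': [0.4894, -0.0169, 0.0559], 'ee_rot': [3.1415, -0.0007, 3.1375], 'contact_force': [1.4613, 0.4165, 0.3286], 'opening': 0.0498} j7 1.67
```

View pics/w13.png

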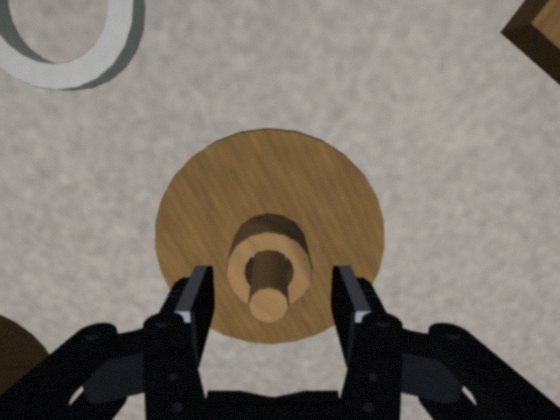

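View pics/s13.png

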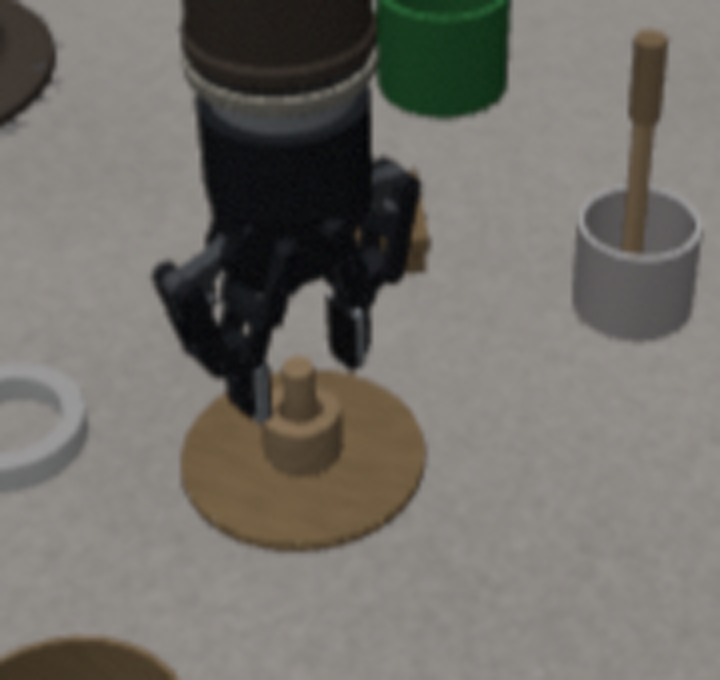

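```bash
python3 -m pendant '[{"slide":[0,-0.003,0.003],"angular":[0,0,0],"fingers":0.05},{"slide":[0,-0.003,0.003],"angular":[0,0,0],"fingers":0.05},{"slide":[0,-0.003,0.003],"angular":[0,0,0],"fingers":0.03},{"slide":[0,-0.003,0.003],"angular":[0,0,0],"fingers":0.005},{"slide":[0,-0.003,0.003],"angular":[0,0,0],"fingers":0.005},{"slide":[0,-0.003,0.003],"angular":[0,0,0],"fingers":0.005},{"slide":[0,-0.003,0.003],"angular":[0,0,0],"fingers":0.005},{"slide":[0,-0.003,0.003],"angular":[0,0,0],"fingers":0.005}]' 90
python3 - <<'E'
from h import *
s=st()
p,d=imaging.read_camera('wrist');cv2.imwrite('pics/w14.png',p[:,:,::-1])
E
```

```text
clock: 14.03
eef_pos: [0.4908, -0.0203, 0.0548]
ee_rot: [3.141, 0.003, 3.137]
contact_force: [0.0, 1.3, 4.1]
opening: 0.0131
{'clock': 14.0333, 'eef_pos': [0.4908, -0.0203, 0.0548], 'ee_rot': [3.141, 0.0029, 3.1369], 'contact_force': [0.017, 1.2725, 4.1187], 'opening': 0.0131} j7 1.68
```

View pics/w14.png

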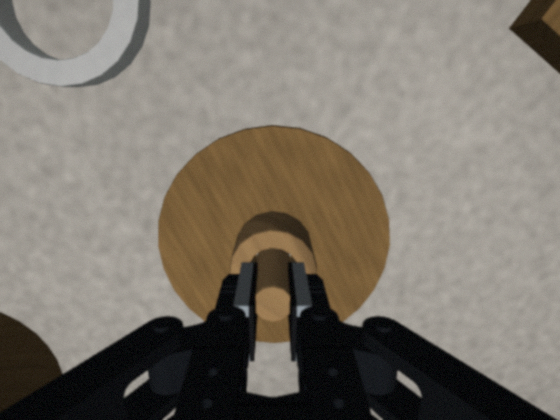

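```bash
python3 -m pendant '[{"slide":[0,0,-0.005],"angular":[0,0,0],"fingers":0.005},{"slide":[0,0,-0.018],"angular":[0,0,0],"fingers":0.005},{"slide":[0,0,-0.038],"angular":[0,0,0],"fingers":0.005},{"slide":[0,0,-0.06],"angular":[0,0,0],"fingers":0.005},{"slide":[0,0,-0.085],"angular":[0,0,0],"fingers":0.005},{"slide":[0,0,-0.105],"angular":[0,0,0],"fingers":0.005},{"slide":[0,0,-0.115],"angular":[0,0,0],"fingers":0.005},{"slide":[0,0,-0.12],"angular":[0,0,0],"fingers":0.005}]' 90
python3 - <<'E'
from h import *
s=st()
p,d=imaging.read_camera('wrist');cv2.imwrite('pics/w15.png',p[:,:,::-1])
p,d=imaging.read_camera('scene');crop('pics/s15.png',p[:,:,::-1],130,100,330,300,3)
plan([.589,-.2145,.18])
E
```

```text
clock: 14.75
eef_pos: [0.4909, -0.0205, 0.176]
ee_rot: [3.141, 0.005, 3.137]
contact_force: [0.4, -0.5, -3.5]
opening: 0.0127
{'clock': 14.75, 'eef_pos': [0.4909, -0.0205, 0.176], 'ee_rot': [3.1408, 0.0047, 3.1367], 'contact_force': [0.4452, -0.5106, -3.4767], 'opening': 0.0127} j7 1.6
slide [-0.0995 -0.1937 -0.005 ] ang [ 0.001  0.003 -0.005]
```

View pics/s15.png

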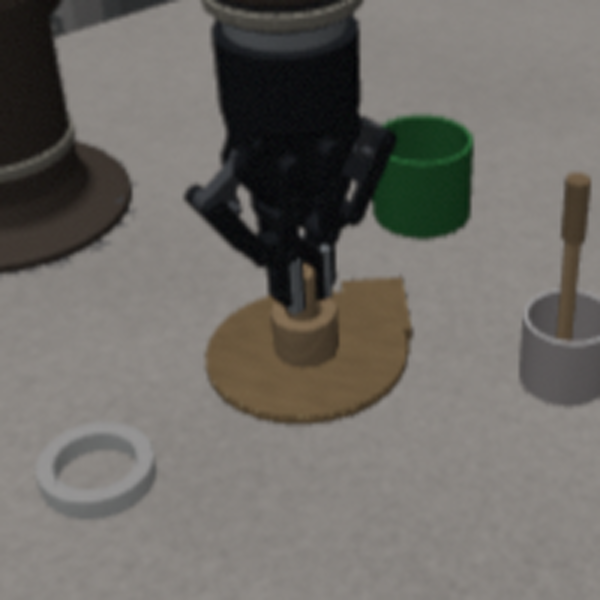

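```bash
python3 -m pendant '[{"slide":[-0.007,-0.013,0],"angular":[0,0,0],"fingers":0.005},{"slide":[-0.02,-0.038,0],"angular":[0,0,0],"fingers":0.005},{"slide":[-0.035,-0.068,0],"angular":[0,0.003,0],"fingers":0.005},{"slide":[-0.05,-0.098,0],"angular":[0,0.003,0],"fingers":0.005},{"slide":[-0.066,-0.128,0],"angular":[0,0.003,0],"fingers":0.005},{"slide":[-0.082,-0.158,-0.002],"angular":[0,0.003,0],"fingers":0.005},{"slide":[-0.095,-0.182,-0.004],"angular":[0,0.003,0],"fingers":0.005},{"slide":[-0.099,-0.194,-0.005],"angular":[0,0.003,0],"fingers":0.005}]' 90
python3 -m pendant '[{"slide":[-0.001,-0.002,0],"angular":[0,0,0],"fingers":0.005},{"slide":[-0.001,-0.002,0],"angular":[0,0,0],"fingers":0.005}]' 90
python3 - <<'E'
from h import *
s=st();plan([.589,-.2145,.18],s=s)
p,d=imaging.read_camera('wrist');cv2.imwrite('pics/w16.png',p[:,:,::-1])
C=cloud('wrist',d,s);e=s['eef_pos'];np.save('pics/C16.npy',C)
for lo,hi in [(.07,.115),(.115,.13),(.13,.15),(.16,.18),(.18,.21),(.19,.21),(.05,.066)]:
    m=(C[...,2]>lo)&(C[...,2]<hi)&(d>0)&(np.hypot(C[...,0]-e[0],C[...,1]-e[1])<.075);Q=C[m]
    if len(Q): print(lo,len(Q),((Q.min(0)+Q.max(0))/2).round(4),np.ptp(Q,axis=0).round(3))
p,d=imaging.read_camera('scene');crop('pics/s16.png',p[:,:,::-1],100,150,300,400,3)
E
```

```text
clock: 15.52
eef_pos: [0.5887, -0.2187, 0.178]
ee_rot: [-3.14, -0.002, 3.134]
contact_force: [0.3, -0.6, -2.0]
opening: 0.0126
clock: 15.68
eef_pos: [0.5885, -0.2216, 0.1759]
ee_rot: [-3.141, -0.005, 3.132]
contact_force: [0.6, -0.1, -2.1]
opening: 0.0125
{'clock': 15.6833, 'eef_pos': [0.5885, -0.2216, 0.1759], 'ee_rot': [-3.1405, -0.0051, 3.1318], 'contact_force': [0.5609, -0.1359, -2.0963], 'opening': 0.0125} j7 2.0
slide [-0.0004  0.0071 -0.0042] ang [-0.001 -0.005 -0.01 ]
0.13 28847 [ 0.587  -0.2223  0.1408] [0.124 0.123 0.018]
0.16 2858 [ 0.5778 -0.2222  0.17  ] [0.022 0.039 0.02 ]
0.18 4283 [ 0.5881 -0.2229  0.1951] [0.023 0.04  0.03 ]
0.19 3276 [ 0.5881 -0.2229  0.2   ] [0.023 0.04  0.02 ]
```

View pics/w16.png

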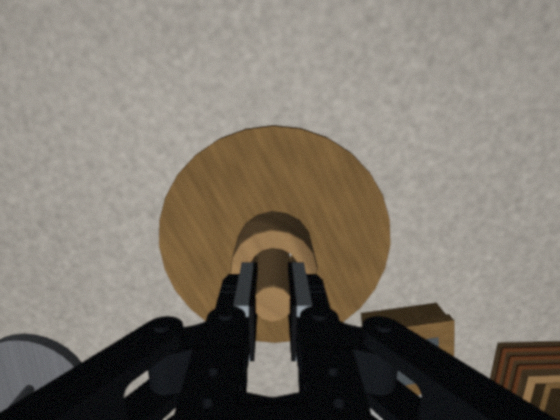

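View pics/s16.png

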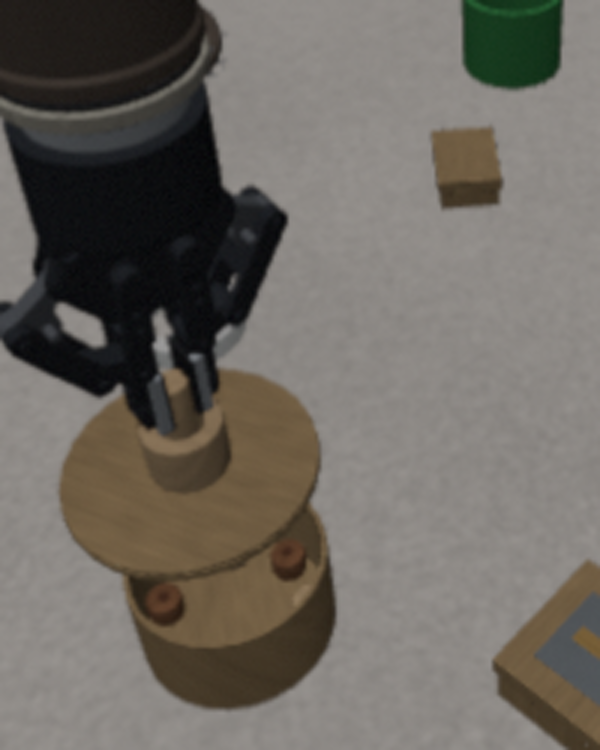

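```bash
python3 -m pendant '[{"slide":[-0.002,0.0075,0.005],"angular":[0,0,0],"fingers":0.005},{"slide":[-0.002,0.0075,0.018],"angular":[0,-0.005,0],"fingers":0.005},{"slide":[-0.002,0.0075,0.03],"angular":[0,-0.005,0],"fingers":0.005},{"slide":[-0.002,0.0075,0.038],"angular":[0,-0.005,0],"fingers":0.005},{"slide":[-0.002,0.0075,0.04],"angular":[0,-0.005,0],"fingers":0.005},{"slide":[-0.002,0.0075,0.04],"angular":[0,-0.005,0],"fingers":0.005}]' 90
python3 - <<'E'
from h import *
s=st();plan([.5903,-.215,.107],s=s)
p,d=imaging.read_camera('scene');crop('pics/s17.png',p[:,:,::-1],100,220,260,400,4)
E
```

```text
clock: 16.28
eef_pos: [0.5902, -0.2109, 0.1357]
ee_rot: [3.141, -0.001, 3.135]
contact_force: [0.2, 0.3, -2.7]
opening: 0.013
{'clock': 16.2833, 'eef_pos': [0.5902, -0.2109, 0.1357], 'ee_rot': [3.1407, -0.0009, 3.1353], 'contact_force': [0.2045, 0.2759, -2.6681], 'opening': 0.013} j7 2.01
slide [-0.0002 -0.0042  0.0287] ang [ 0.001 -0.001 -0.006]
```

View pics/s17.png

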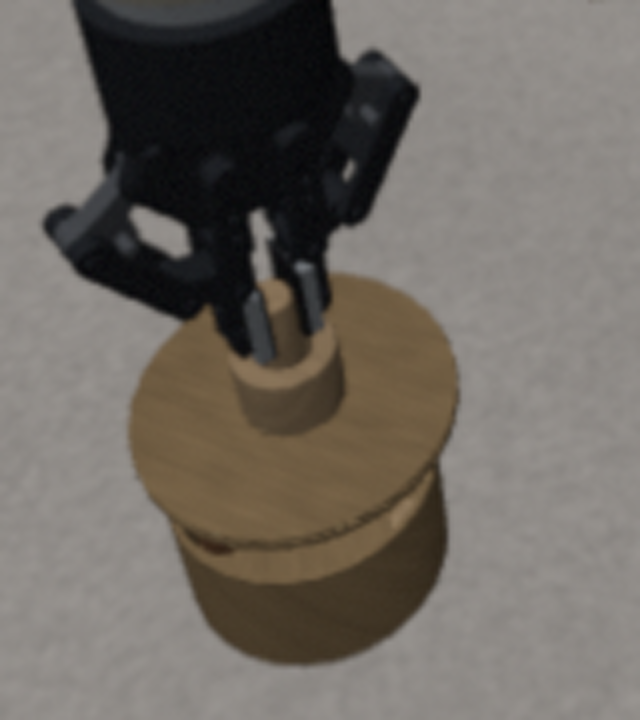

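```bash
python3 -m pendant '[{"slide":[0,-0.004,0.004],"angular":[0,0,0],"fingers":0.005},{"slide":[0,-0.004,0.006],"angular":[0,0,0],"fingers":0.005},{"slide":[0,-0.004,0.006],"angular":[0,0,0],"fingers":0.005},{"slide":[0,-0.004,0.006],"angular":[0,0,0],"fingers":0.005}]' 90
python3 - <<'E'
from h import *
s=st();plan([.5903,-.215,.107],s=s)
p,d=imaging.read_camera('wrist')
C=cloud('wrist',d,s);e=s['eef_pos']
m=(C[...,2]>.08)&(C[...,2]<.105)&(d>0)&(np.hypot(C[...,0]-e[0],C[...,1]-e[1])<.075);Q=C[m]
print(len(Q),((Q.min(0)+Q.max(0))/2).round(4),np.ptp(Q,axis=0).round(3), np.median(Q[:,2]))
E
```

```text
clock: 16.67
eef_pos: [0.5906, -0.2156, 0.1305]
ee_rot: [3.141, 0.0, 3.134]
contact_force: [-0.2, 0.3, -2.5]
opening: 0.013
{'clock': 16.6667, 'eef_pos': [0.5906, -0.2156, 0.1305], 'ee_rot': [3.1412, 0.0003, 3.1345], 'contact_force': [-0.2318, 0.3486, -2.5072], 'opening': 0.013} j7 2.02
slide [0.0003 0.0005 0.0235] ang [ 0.     0.    -0.007]
28878 [ 0.5892 -0.2162  0.0954] [0.124 0.124 0.019] 0.09303061831454447
```

```bash
python3 -m pendant '[{"slide":[0,0.001,0.004],"angular":[0,0,0],"fingers":0.005},{"slide":[0,0.001,0.009],"angular":[0,0,0],"fingers":0.005},{"slide":[0,0.001,0.013],"angular":[0,0,0],"fingers":0.005},{"slide":[0,0.001,0.017],"angular":[0,0,0],"fingers":0.005},{"slide":[0,0.001,0.02],"angular":[0,0,0],"fingers":0.005},{"slide":[0,0.001,0.022],"angular":[0,0,0],"fingers":0.005},{"slide":[0,0.001,0.024],"angular":[0,0,0],"fingers":0.005},{"slide":[0,0.001,0.024],"angular":[0,0,0],"fingers":0.005}]' 90
python3 - <<'E'
from h import *
s=st()
p,d=imaging.read_camera('wrist')
C=cloud('wrist',d,s);e=s['eef_pos']
m=(C[...,2]>.06)&(C[...,2]<.078)&(d>0)&(np.hypot(C[...,0]-e[0],C[...,1]-e[1])<.075);Q=C[m]
print(len(Q),((Q.min(0)+Q.max(0))/2).round(4),np.ptp(Q,axis=0).round(3), np.median(Q[:,2]))
p,d=imaging.read_camera('scene');crop('pics/s18.png',p[:,:,::-1],100,220,260,400,4)
E
```

```text
clock: 17.38
eef_pos: [0.5906, -0.2141, 0.1068]
ee_rot: [3.141, 0.0, 3.135]
contact_force: [-2.2, 2.2, 1.0]
opening: 0.0126
{'clock': 17.3833, 'eef_pos': [0.5906, -0.2141, 0.1068], 'ee_rot': [3.1406, 0.0003, 3.1349], 'contact_force': [-2.2127, 2.2081, 1.0399], 'opening': 0.0126} j7 2.02
28711 [ 0.5892 -0.2149  0.0698] [0.124 0.124 0.016] 0.06933396878138462
```

View pics/s18.png

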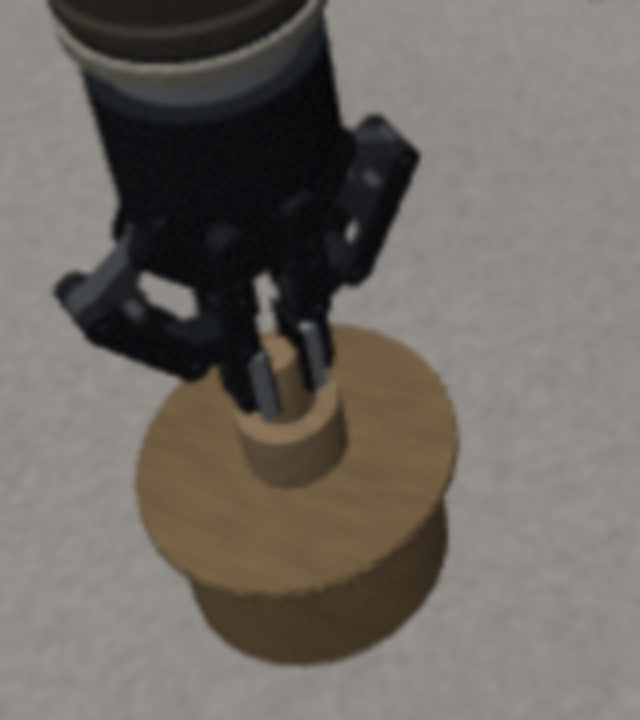

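```bash
python3 -m pendant '[{"slide":[0,0,0.001],"angular":[0,0,0],"fingers":0.005},{"slide":[0,0,0.001],"angular":[0,0,0],"fingers":0.005},{"slide":[0,0,0.001],"angular":[0,0,0],"fingers":0.02},{"slide":[0,0,0.001],"angular":[0,0,0],"fingers":0.04},{"slide":[0,0,0.001],"angular":[0,0,0],"fingers":0.075},{"slide":[0,0,0],"angular":[0,0,0],"fingers":0.075},{"slide":[0,0,0],"angular":[0,0,0],"fingers":0.075},{"slide":[0,0,0],"angular":[0,0,0],"fingers":0.075}]' 60
python3 - <<'E'
from h import *
s=st()
p,d=imaging.read_camera('wrist');cv2.imwrite('pics/w19.png',p[:,:,::-1])
C=cloud('wrist',d,s);e=s['eef_pos']
for lo,hi in [(.06,.078),(.093,.103),(.12,.132)]:
    m=(C[...,2]>lo)&(C[...,2]<hi)&(d>0)&(np.hypot(C[...,0]-e[0],C[...,1]-e[1])<(.075 if lo<.08 else .028));Q=C[m]
    print(len(Q),((Q.min(0)+Q.max(0))/2).round(4),np.ptp(Q,axis=0).round(3), np.median(Q[:,2]))
E
```

```text
clock: 18.15
eef_pos: [0.5908, -0.2144, 0.1069]
ee_rot: [3.141, 0.001, 3.135]
contact_force: [-0.9, -0.1, 0.0]
opening: 0.0744
{'clock': 18.15, 'eef_pos': [0.5908, -0.2144, 0.1069], 'ee_rot': [3.141, 0.0009, 3.1347], 'contact_force': [-0.8526, -0.1228, 0.0065], 'opening': 0.0744} j7 2.02
32072 [ 0.5897 -0.2153  0.0696] [0.124 0.123 0.017] 0.06902874470304483
3584 [ 0.5881 -0.215   0.098 ] [0.037 0.04  0.01 ] 0.09880511278117274
1368 [ 0.5891 -0.2151  0.1245] [0.016 0.016 0.009] 0.1266937337888332
```

View pics/w19.png

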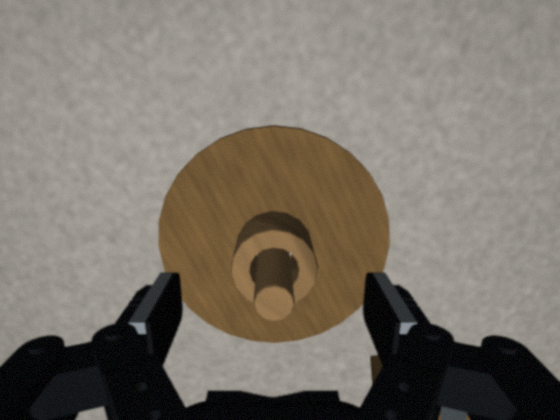

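```bash
python3 -m pendant '[{"slide":[0.001,-0.001,0.01],"angular":[0,0,0],"fingers":0.07},{"slide":[0.001,-0.001,0.02],"angular":[0,0,0],"fingers":0.07},{"slide":[0.001,-0.001,0.027],"angular":[0,0,0],"fingers":0.07},{"slide":[0.001,-0.001,0.031],"angular":[0,0,0],"fingers":0.07},{"slide":[0.001,-0.001,0.032],"angular":[0,0,0],"fingers":0.07},{"slide":[0.001,-0.001,0.032],"angular":[0,0,0],"fingers":0.07}]' 60
python3 - <<'E'
from h import *
s=st()
p,d=imaging.read_camera('wrist');cv2.imwrite('pics/w20.png',p[:,:,::-1])
E
```

```text
clock: 18.7
eef_pos: [0.5895, -0.2152, 0.0741]
ee_rot: [3.141, -0.0, 3.135]
contact_force: [0.2, 0.3, 0.1]
opening: 0.0703
{'clock': 18.7, 'eef_pos': [0.5895, -0.2152, 0.0741], 'ee_rot': [3.1407, -0.0004, 3.1347], 'contact_force': [0.1849, 0.3117, 0.1308], 'opening': 0.0703} j7 2.04
```

View pics/w20.png

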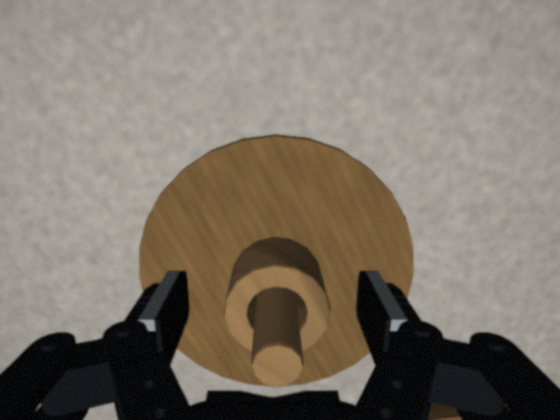

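```bash
python3 -m pendant '[{"slide":[0,0.0005,0],"angular":[0,0,0],"fingers":0.06},{"slide":[0,0.0005,0],"angular":[0,0,0],"fingers":0.05},{"slide":[0,0.0005,0],"angular":[0,0,0],"fingers":0.042},{"slide":[0,0.0005,0],"angular":[0,0,0],"fingers":0.035},{"slide":[0,0.0005,0],"angular":[0,0,0],"fingers":0.03},{"slide":[0,0.0005,0],"angular":[0,0,0],"fingers":0.03},{"slide":[0,0.0005,0],"angular":[0,0,0],"fingers":0.03},{"slide":[0,0.0005,0],"angular":[0,0,0],"fingers":0.03}]' 60
python3 -c "
from h import *
st()"
```

```text
clock: 19.42
eef_pos: [0.5902, -0.2148, 0.0755]
ee_rot: [3.141, 0.002, 3.135]
contact_force: [-1.0, 1.2, 5.7]
opening: 0.038
{'clock': 19.4167, 'eef_pos': [0.5902, -0.2148, 0.0755], 'ee_rot': [3.1409, 0.0016, 3.1347], 'contact_force': [-0.9719, 1.2006, 5.7319], 'opening': 0.038} j7 2.04
```

```bash
python3 -m pendant '[{"slide":[0,0,-0.003],"angular":[0,0,0],"fingers":0.03},{"slide":[0,0,-0.008],"angular":[0,0,0],"fingers":0.03},{"slide":[0,0,-0.016],"angular":[0,0,0],"fingers":0.03},{"slide":[0,0,-0.024],"angular":[0,0,0],"fingers":0.03},{"slide":[0,0,-0.032],"angular":[0,0,0],"fingers":0.03},{"slide":[0,0,-0.04],"angular":[0,0,0],"fingers":0.03},{"slide":[0,0,-0.046],"angular":[0,0,0],"fingers":0.03},{"slide":[0,0,-0.05],"angular":[0,0,0],"fingers":0.03}]' 60
python3 - <<'E'
from h import *
s=st();plan([.5902,-.2148,.19])
p,d=imaging.read_camera('scene');crop('pics/s21.png',p[:,:,::-1],100,220,260,400,4)
E
```

```text
clock: 20.08
eef_pos: [0.5905, -0.215, 0.1267]
ee_rot: [3.141, 0.003, 3.135]
contact_force: [0.8, -1.0, -0.6]
opening: 0.0377
{'clock': 20.0833, 'eef_pos': [0.5905, -0.215, 0.1267], 'ee_rot': [3.1412, 0.0029, 3.1347], 'contact_force': [0.7912, -0.9533, -0.576], 'opening': 0.0377} j7 2.02
slide [ 0.0001  0.0002 -0.0633] ang [ 0.     0.003 -0.007]
```

View pics/s21.png

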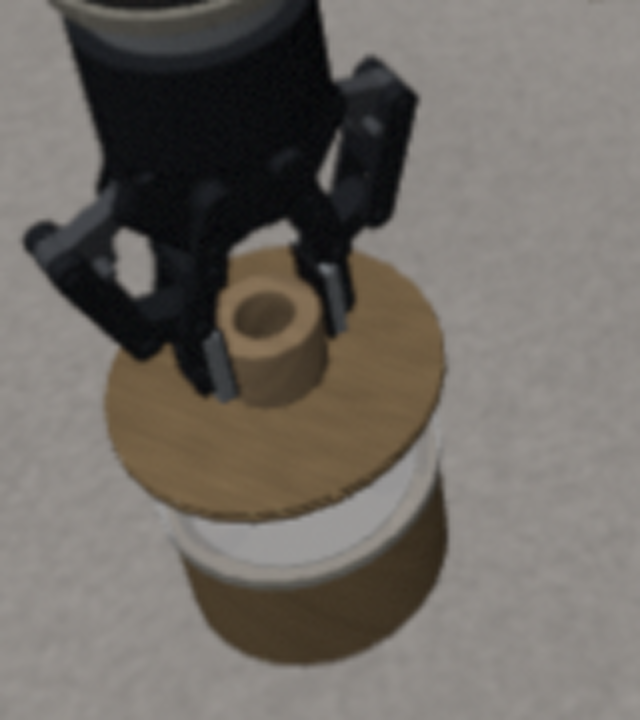

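Outer lid is rising level and alone; the inner lid stays on the tub. I'll go on up.

```bash
python3 -m pendant '[{"slide":[0,0,-0.008],"angular":[0,0,0],"fingers":0.03},{"slide":[0,0,-0.018],"angular":[0,0,0],"fingers":0.03},{"slide":[0,0,-0.03],"angular":[0,0,0],"fingers":0.03},{"slide":[0,0,-0.042],"angular":[0,0,0],"fingers":0.03},{"slide":[0,0,-0.054],"angular":[0,0,0],"fingers":0.03},{"slide":[0,0,-0.064],"angular":[0,0,0],"fingers":0.03},{"slide":[0,0,-0.07],"angular":[0,0,0],"fingers":0.03},{"slide":[0,0,-0.07],"angular":[0,0,0],"fingers":0.03}]' 60
python3 -m pendant '[{"slide":[0,0,0],"angular":[0,0,0],"fingers":0.03},{"slide":[0,0,0],"angular":[0,0,0],"fingers":0.03},{"slide":[0,0,0],"angular":[0,0,0],"fingers":0.03},{"slide":[0,0,0],"angular":[0,0,0],"fingers":0.03},{"slide":[0,0,0],"angular":[0,0,0],"fingers":0.03},{"slide":[0,0,0],"angular":[0,0,0],"fingers":0.03}]' 60
python3 - <<'E'
from h import *
s=st();print(np.abs(s['joint_vel']).max())
p,d=imaging.read_camera('scene');cv2.imwrite('pics/s22.png',p[:,:,::-1]);crop('pics/s22c.png',p[:,:,::-1],100,180,260,400,3)
C=cloud('scene',d)
for lo,hi in [(.053,.075),(.1,.135),(.17,.2)]:
    m=(C[...,2]>lo)&(C[...,2]<hi)&(d>0)&(np.hypot(C[...,0]-.589,C[...,1]+.2145)<.07);Q=C[m];print(lo,len(Q),Q.mean(0).round(4),np.percentile(Q[:,2],[5,50,95]).round(4),((Q.min(0)+Q.max(0))/2).round(3),np.ptp(Q,axis=0).round(3))
p,d=imaging.read_camera('top');cv2.imwrite('pics/t22.png',p[:,:,::-1])
p,d=imaging.read_camera('wrist')
C=cloud('wrist',d,s)
m=(np.hypot(C[...,0]-.589,C[...,1]+.2145)<.055)&(C[...,2]>.15)&(C[...,2]<.2)&(d>0)
Q=C[m];z0=np.median(Q[:,2]);Q=Q[abs(Q[:,2]-z0)<.006];A=np.c_[Q[:,:2],np.ones(len(Q))];print('plate top',z0,'slopes',np.linalg.lstsq(A,Q[:,2],rcond=None)[0][:2].round(3))
E
```

```text
clock: 20.8
eef_pos: [0.5913, -0.2154, 0.1991]
ee_rot: [-3.141, 0.006, 3.135]
contact_force: [0.0, -0.4, -0.8]
opening: 0.0381
clock: 21.3
eef_pos: [0.5912, -0.2153, 0.1987]
ee_rot: [-3.141, 0.006, 3.135]
contact_force: [0.7, 0.4, -1.0]
opening: 0.0385
{'clock': 21.3, 'eef_pos': [0.5912, -0.2153, 0.1987], 'ee_rot': [-3.1414, 0.0056, 3.1347], 'contact_force': [0.6939, 0.4323, -0.9935], 'opening': 0.0385} j7 1.99
0.0022858815892158207
0.053 3061 [ 0.5995 -0.2178  0.0655] [0.0633 0.0657 0.0674] [ 0.591 -0.213  0.064] [0.108 0.11  0.022]
0.1 73 [ 0.5951 -0.2157  0.1087] [0.1015 0.1088 0.1161] [ 0.594 -0.214  0.109] [0.009 0.015 0.018]
0.17 3537 [ 0.6091 -0.2217  0.1921] [0.189  0.1922 0.1937] [ 0.592 -0.214  0.192] [0.122 0.124 0.016]
plate top 0.1922111140369263 slopes [ 0.005 -0.002]
```

View pics/s22c.png

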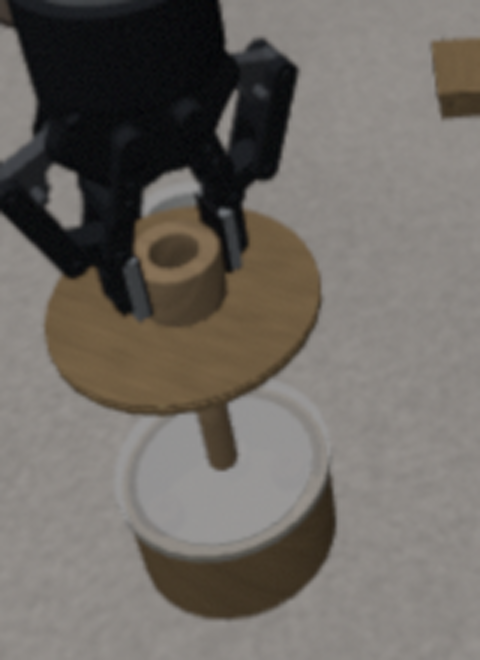

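View pics/s22.png

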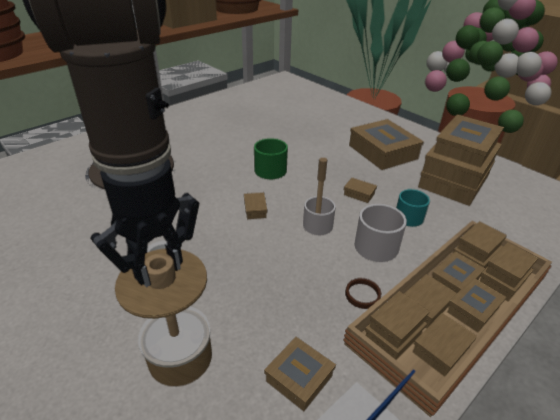

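View pics/t22.png

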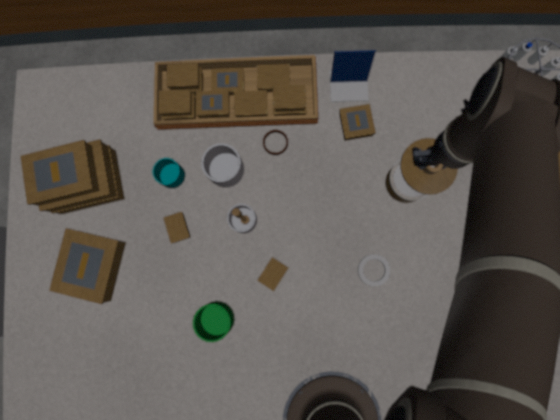

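```bash
python3 -c "
from station import arm
print(arm.close_job())"
```

```text
the job is handed in; nothing more can be done
None
```

I finished every step of the task and handed the job in at about 21 s; close_job gave no verdict.

- **Beads:** I stirred the tub for about one and a half turns. All six beads ended roughly 30–40° round the tub and against its wall, about 20 mm or more from where they started. My first push outward jammed between two beads at about 13 N; I backed off and rolled them round the wall instead.
- **Stirrer:** The stirrer is back upright in the small white cup, and the final pictures still show it there.
- **Lids on the tub:** I lowered the nested pair gently. After I let go, the outer lid's plate top measured 69 mm and the peg top 127 mm, which match a seated pair, and they were within about 1 mm of the tub's centre.
- **Outer lid:** I lifted it alone, and it is held still and level (tilt below 0.01 rad). Its underside is about 137 mm above the inner lid's.
- **Inner lid:** Its disc top measured about 66 mm, as it should when seated. In the last picture the clear disc looks greyish, so I couldn't make out the beads through it.
- **Bystanders:** The last pictures show none of the other items visibly moved.
- **Calibration:** The top and wrist cameras disagreed by 1–3 mm on positions. I went by the wrist camera for the lids and the tub.

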